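Fit the slicing plate and square away the other grater plates

TASK

Get the grater box ready for slicing: press its catch, take out the coarse plate that is fitted, and slide the slicing plate (the one with a single slanting slit) along the rails until it clicks fully home. Put every other plate on the stack in the caddy, right side up with the tongues toward the open end, and tap the stack square so that all plates lie flat and flush against the caddy's two walls. Leave the mug, the peeler and the glass where they are.

Things in the scene. Friction and masses are not known exactly. Their poses are not given: they have to be found in the camera images.
- grater_box: White container 177x90 mm with a grey frame on top, 88 mm high, fixed. x = direction in which a plate slides in, y left, z up; origin on the table under the seated plate's centre. Two ledges 72 mm up carry the plate's long edges (52 mm gap between them); channel 73 mm wide for the 70 mm plate. From x = -31 mm on, lips overhang the edges, 10.5 mm clear; nearer the mouth it is open on top.
- mouth (a point): Middle of the channel's flared open mouth at ledge height, 62 mm before the seat (x = -62 mm of the box). A plate enters here, leading edge first, tongue toward the robot; when home its tongue sticks out past the mouth by 28 mm.
- plate_seat (a point): Where the origin of a plate that is home lies (x = y = 0, z = 72 mm of the box). A damped spring ejector at the far end pushes the plate back toward the mouth: 4 N where it meets the plate, 14 mm before the seat, 7 N at the seat. With the catch, sliding home takes about 10 N. A hard stop lies 3.5 mm past the seat.
- catch_pad (a point): Middle of the top of the catch's black push pad, 24 (x) x 20 (y) mm, left of the frame near the mouth: 54 mm before and 59 mm left of the seat, top 90 mm above the table when up. The frame's side wall, 6 mm to its right, is 2.5 mm lower than the pad.
- catch (a joint): Metres the spring catch is pressed down: 0 up, 0.010 full. Its two ramped teeth stand 6.5 mm over the ledges; a plate sliding in pushes them down (0.006) and they spring up behind its 90x70 mm body, either side of the tongue, when home. Pad pressed 8 mm or more (up to 12 N) for 0.5 s: the ejector pushes the plate 12 to 14 mm out, over the teeth, which then stay down.
- caddy: Grey fixed storage caddy: floor 155x92 mm, top 5 mm up; far wall (inner face x = 45 mm) and right wall (inner face y = -35 mm, from x = -45 to 50 mm), both up to 54 mm; near and left sides open. Origin on the table; x toward the far wall, y left. A plate flush in the corner, tongue to -x, has its origin at x = y = 0; the lowest lies at z = 5 mm, each next one 8 mm higher.
- mug: Mug of coffee, 95 mm high, bystander.
- peeler: Vegetable peeler with a black handle, 170 mm long, lying on the table, bystander.
- glass: Empty drinking glass, 92 mm high, bystander.
- coarse_plate: Plate with twelve large round holes; starts clicked into the grater box. All plates alike in outline: flat white frame 90 (x) x 70 (y) x 8 mm with a steel sheet in it, and at its -x end a flat tongue 45 mm long, 24 mm wide, 8 mm thick, tip 90 mm from the origin. Origin: centre of the underside of the 90x70 body; x away from the tongue, z up; about 80 g.
- fine_plate: Plate with many tiny round holes; starts lying crooked in the caddy. All plates alike in outline: flat white frame 90 (x) x 70 (y) x 8 mm with a steel sheet in it, and at its -x end a flat tongue 45 mm long, 24 mm wide, 8 mm thick, tip 90 mm from the origin. Origin: centre of the underside of the 90x70 body; x away from the tongue, z up; about 80 g.
- comb_plate: Plate with seven parallel lengthwise slots; if present, starts crooked on top of the fine plate in the caddy. All plates alike in outline: flat white frame 90 (x) x 70 (y) x 8 mm with a steel sheet in it, and at its -x end a flat tongue 45 mm long, 24 mm wide, 8 mm thick, tip 90 mm from the origin. Origin: centre of the underside of the 90x70 body; x away from the tongue, z up; about 80 g.
- slicing_plate: Plate with one single long slanting slit across it; starts on the table. All plates alike in outline: flat white frame 90 (x) x 70 (y) x 8 mm with a steel sheet in it, and at its -x end a flat tongue 45 mm long, 24 mm wide, 8 mm thick, tip 90 mm from the origin. Origin: centre of the underside of the 90x70 body; x away from the tongue, z up; about 80 g.
- slotted_plate: Plate with twelve short oblique slots; if present, starts on the table. All plates alike in outline: flat white frame 90 (x) x 70 (y) x 8 mm with a steel sheet in it, and at its -x end a flat tongue 45 mm long, 24 mm wide, 8 mm thick, tip 90 mm from the origin. Origin: centre of the underside of the 90x70 body; x away from the tongue, z up; about 80 g.
- points_plate: Plate with many tiny diamond-shaped points; if present, starts on the table. All plates alike in outline: flat white frame 90 (x) x 70 (y) x 8 mm with a steel sheet in it, and at its -x end a flat tongue 45 mm long, 24 mm wide, 8 mm thick, tip 90 mm from the origin. Origin: centre of the underside of the 90x70 body; x away from the tongue, z up; about 80 g.

How it is judged:
On the way, in this order (a step that is already met when the one before it is completed fails the run):
1. the catch has been pressed down (value of joint catch above 0.005 m), for 0.1 s.
2. the coarse plate has been released and taken out of the grater box (horizontal distance between coarse_plate and plate_seat above 0.12 m), for 0.2 s.
3. the slicing plate is home in the grater box and the catch has clicked up behind it (x of slicing_plate in the frame of grater_box above -0.003 m and distance between slicing_plate and plate_seat below 0.006 m and value of joint catch below 0.0025 m), for 0.2 s.
At the end, for the whole second after the job is handed in: The slicing plate is at most 3 mm short of its seat with the catch up behind it; every other plate present lies flat and at rest in the caddy, tongue to the open side, its edges within 4 mm of flush with both walls and within 0.06 rad of parallel to them (all of step 3 and linear speed of each of slicing_plate, coarse_plate, fine_plate, comb_plate, slotted_plate, points_plate below 0.02 m/s and x of coarse_plate in the frame of caddy between -0.004 and 0.003 m and y of coarse_plate in the frame of caddy between -0.003 and 0.004 m and z of each of coarse_plate, fine_plate, comb_plate, slotted_plate, points_plate in the frame of caddy below 0.043 m and angle between the x axis of each of coarse_plate, fine_plate, comb_plate, slotted_plate, points_plate and the x axis of caddy, either way round below 0.06 rad and angle between each of coarse_plate, fine_plate, comb_plate, slotted_plate, points_plate's own z axis and vertical below 0.06 rad and x of fine_plate in the frame of caddy between -0.004 and 0.003 m and y of fine_plate in the frame of caddy between -0.003 and 0.004 m and x of comb_plate in the frame of caddy between -0.004 and 0.003 m and y of comb_plate in the frame of caddy between -0.003 and 0.004 m and x of slotted_plate in the frame of caddy between -0.004 and 0.003 m and y of slotted_plate in the frame of caddy between -0.003 and 0.004 m and x of points_plate in the frame of caddy between -0.004 and 0.003 m and y of points_plate in the frame of caddy between -0.003 and 0.004 m); the robot touches nothing.
It fails at once if a bystander (mug, peeler or glass) is moved more than 3 cm (distance of any of mug, peeler, glass from where it was at the start of the episode above 0.03 m).
Of comb_plate, slotted_plate, points_plate only 1 to 3 are there at a start; the rules pass over those that are not, and their reading is None.
At some moment in a run one of slotted_plate, points_plate may be knocked a few centimetres aside while the robot is not near it.
It also fails if it takes over 210 s, if anything falls off the work surface, if the arm or the gripper's body presses on something with over 40 N, if the wrist force passes 120 N, or if a joint passes its speed limit or range.

ROBOT

A 6-joint arm with a two-finger parallel gripper is mounted at the origin on a cart in front of the work surface, level with it; the furniture and walls round the work are solid. World frame = base frame: x ahead of the robot, y to its left, z up, the work surface at z = 0. Lengths are in m, angles in rad, forces in N, time in s.
With the tool pointing down it reaches from about 0.275 to 0.975 m from the base axis. Payload 8.4 kg.
Tool frame: the origin (TCP) lies midway between the tips of the shut fingers; the grasp point (between the pads) lies 19 mm behind it; z points along the fingers, y is the line along which they close (so a half turn about z gives the same grasp; the last joint's range is limited). The gripper opens to 92 mm and grips with 3 to 60 N. Pads are 20 mm wide; open, the fingers measure 128 mm over their backs; the gripper's body (75 mm by 189 mm) begins 69 mm behind the grasp point.
Start: joints at [1.27, 0.353, 1.633, -0, 1.155, -0.002], TCP at [0.184, 0.597, 0.215] pointing down, gripper open.
Joint ranges: [-2.63, 2.63], [-0.92, 2.1], [0.06, 2.66], [-1.3, 4.44], [0, 2.69], [-3.02, 3.02]. Speed limits (rad/s): [2.22, 2.22, 2.79, 3.14, 3.14, 3.14].

INTERFACE

Orientations are given as a unit quaternion [x, y, z, w].
In Python, from rig import readout, eyes, manip gives the robot as it stands. The module is installed in compiled form; this text tells all that it offers.
- The arm moves only by the tool apply_moves, never from a script. Its argument "commands" is a list of rows, each an object with "offset": the shift along the tool's x, y, z in cm, a list of three; "turn": the turn about the tool's z in rad. In form: [{"offset": [dx, dy, dz], "turn": turn}, ...]. A call has 1 to 20 rows; each row is the pose to reach, as a shift and turn from the pose commanded when the call began, along the tool's axes at that moment; what a row does not reach only later rows make up. A row lasts 1/10 s, in which the tool goes at most 50 mm and 8.59 degrees, less where a joint would pass 70% of its speed; a pose out of reach is approached as far as the arm can. A call with a gripper value outside its range is refused whole. "hand" is the opening, from 0 (shut) to 1 (fully open), set as the call begins (left out, the last holds). The fingers move at their own pace and stop on an object; "squeeze" is the grip in N (left out, the last holds). Time passes only in rows, so rows that repeat a pose let the fingers close. It gives the time, the measured TCP pose, the force, the opening and the grip force at its end, in the units of the state.
- readout.observe(): the state, without advancing time (a new reading comes with each control period).
- eyes.snapshot(name): name is "scene" or "top"; returns a dict with "pixels" (480x640x3 uint8, red, green, blue), "z_map" (480x640 float32, m along the optical axis (not along the pixel's ray), 0 where there is no reading), "mtx" (3x3 intrinsics, pixels), "k1" (the pictures are not rectified: a ray, as slopes to the right and down, at radius r is drawn at 1 + k1 r^2 times it, then the intrinsics apply), "rvec" (rotation vector, rad) and "tvec" (3), from world to camera coordinates, as OpenCV has them. Camera axes: x right, y down, z forward; pixel columns grow to the right and rows downward; lengths in m; the calibration is good to about 2 mm. A picture is of the moment at which its call begins.
- manip.hand_in(): hands the job in; it is judged then, once.
The state is a dict: "time_s": time; "q": joint angles; "dq": joint speeds; "joint_torque": joint torques, N m; "ee_pos": TCP position; "ee_rot": TCP orientation; "wrist_force": force on the tool from outside, world axes, zero at the start; "torque": the same for the moment, N m; "width": finger opening in m; "finger_force": force on a finger pad.
Only numpy, scipy, OpenCV 4.12 (cv2) and the standard library are available. Lean on these libraries where they do the work, as an engineer would, in place of code of your own. Each camera call takes 0.05 s, during which the arm holds its last target. There are 200 camera calls.

## Working session

There is one attempt and no reset: what is moved stays moved. The work goes in short steps, Python scripts to look and compute and a tool call to move; the robot and the scene stay as the last step left them, time stands still between calls to the robot, and variables do not carry over. Pictures are saved under pics/ and viewed, at most 14 in all, crops included, and the job is handed in when it is done.

Besides the shell and the picture viewer there is one more tool, called in YAML: its name, and indented under it one key for each argument. apply_moves: Moves the arm, as the interface text tells. Its arguments: {"type":"object","properties":{"commands":{"type":"array"},"hand":{"type":"number"},"squeeze":{"type":"number"}},"required":["commands"]}

```bash
mkdir -p pics
cat > h.py <<'E'
import numpy as np, cv2
from rig import readout, eyes, manip
def snap(n,png=None):
    s=eyes.snapshot(n)
    if png: cv2.imwrite('pics/'+png,s['pixels'][:,:,::-1])
    return s
def cloud(s):
    z=s['z_map'].astype(float);h,w=z.shape;K=s['mtx'];k=s['k1']
    u,v=np.meshgrid(np.arange(w),np.arange(h))
    xd=(u-K[0,2])/K[0,0];yd=(v-K[1,2])/K[1,1]
    x,y=xd.copy(),yd.copy()
    for _ in range(20):
        f=1+k*(x*x+y*y);x=xd/f;y=yd/f
    R=cv2.Rodrigues(np.array(s['rvec'],float))[0];t=np.array(s['tvec'],float).ravel()
    P=np.stack([x*z,y*z,z],-1)
    W=(P-t)@R
    W[z==0]=np.nan
    return W
E
python3 - <<'E'
from h import *
for n in('top','scene'):
    s=snap(n,n+'1.png');np.savez(n+'1.npz',**s)
    R=cv2.Rodrigues(np.array(s['rvec'],float))[0];print(n,s['mtx'].tolist(),s['k1'],-R.T@np.array(s['tvec']).ravel(),R.round(2).tolist())
print(readout.observe())
E
```

```text
top [[612.1667429214857, 0.0, 319.0469436920212], [0.0, 612.1667429214857, 224.64527958085074], [0.0, 0.0, 1.0]] -0.14532932491780798 [ 0.37155561 -0.0107301   1.50187339] [[-0.03, -1.0, 0.0], [-0.98, 0.03, -0.19], [0.19, -0.01, -0.98]]
scene [[602.8034744145525, 0.0, 313.368335322217], [0.0, 602.8034744145525, 239.05371013503543], [0.0, 0.0, 1.0]] -0.10992218314802162 [-0.53526706 -0.64467267  1.08246865] [[0.45, -0.89, -0.02], [-0.55, -0.26, -0.8], [0.7, 0.37, -0.6]]
{'time_s': 0.1, 'q': array([ 1.26958951e+00,  3.53565507e-01,  1.63405858e+00, -1.55728313e-05,
        1.15521764e+00, -2.40958176e-03]), 'dq': array([ 0.00173427, -0.00327328, -0.00194537,  0.00079169, -0.00050881,
        0.0004539 ]), 'joint_torque': array([ 5.49725264e-04, -5.94904768e+01, -3.34928083e+01,  7.00103701e-02,
        1.84137997e-02, -4.92680738e-05]), 'ee_pos': array([0.18385812, 0.59687133, 0.21394764]), 'ee_rot': array([ 1.48840335e-01,  9.88861044e-01, -6.18427383e-04, -8.74057034e-05]), 'wrist_force': array([-0.18710179,  0.15812149, -0.55910079]), 'torque': array([ 0.0003697 ,  0.00024148, -0.01751875]), 'finger_force': 0.0, 'width': 0.09172992627441405}
```

View pics/top1.png

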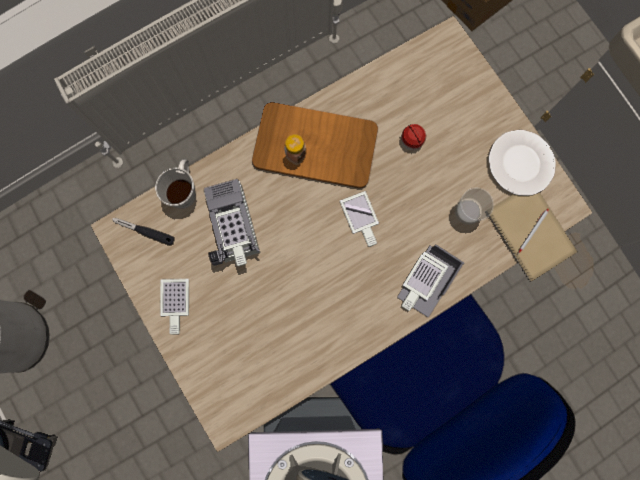

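View pics/scene1.png

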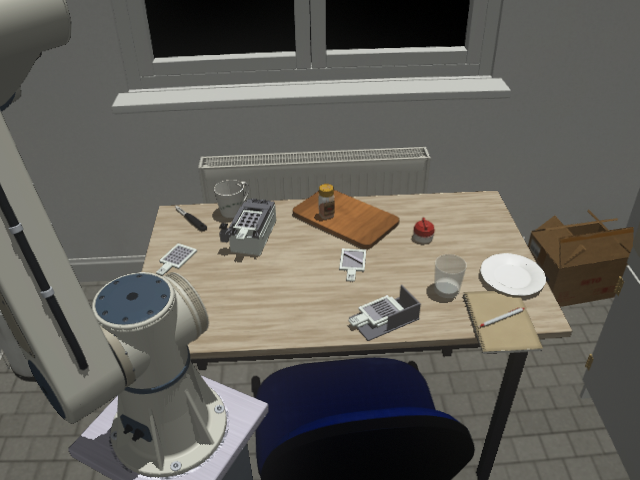

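Run:
```python
from h import *
s=dict(np.load('top1.npz'));W=cloud(s);im=s['pixels'][:,:,::-1]
def c(u,v,w,h,f): return cv2.resize(im[v:v+h,u:u+w],None,fx=f,fy=f,interpolation=cv2.INTER_CUBIC)
a=c(190,170,80,100,5);b=c(385,235,80,60,5);d=c(150,270,80,70,5);
e=c(330,180,80,70,5)
m=np.zeros((600,800,3),np.uint8);m[:500,:400]=a;m[:300,400:]=b;
m[300:,400:600]=cv2.resize(d,(200,300))[:300] if 0 else c(155,270,40,60,5)
m[300:,600:]=c(338,188,40,60,5)
cv2.imwrite('pics/crops1.png',m)
for n,(u,v) in dict(table=(300,300),coarse=(233,240),tong=(239,257),boxfar=(224,190),pad=(216,258),comb=(427,272),slic=(355,200),left=(172,315),mug=(163,188),glass=(470,208),peel=(155,235),caddy=(455,262)).items(): print(n,W[v,u].round(4))
```

```text
table [4.681e-01 2.610e-02 1.000e-04]
coarse [0.6074 0.1785 0.0834]
tong [0.5673 0.1651 0.0788]
boxfar [0.7323 0.2019 0.0706]
pad [0.5647 0.2176 0.0907]
comb [ 0.526  -0.2862  0.0179]
slic [ 0.7133 -0.1174  0.0076]
left [0.438  0.339  0.0106]
mug [0.7464 0.3559 0.0527]
glass [ 0.6835 -0.4052  0.0161]
peel [0.6361 0.3827 0.0165]
caddy [ 0.5473 -0.3551  0.0272]
```

View pics/crops1.png

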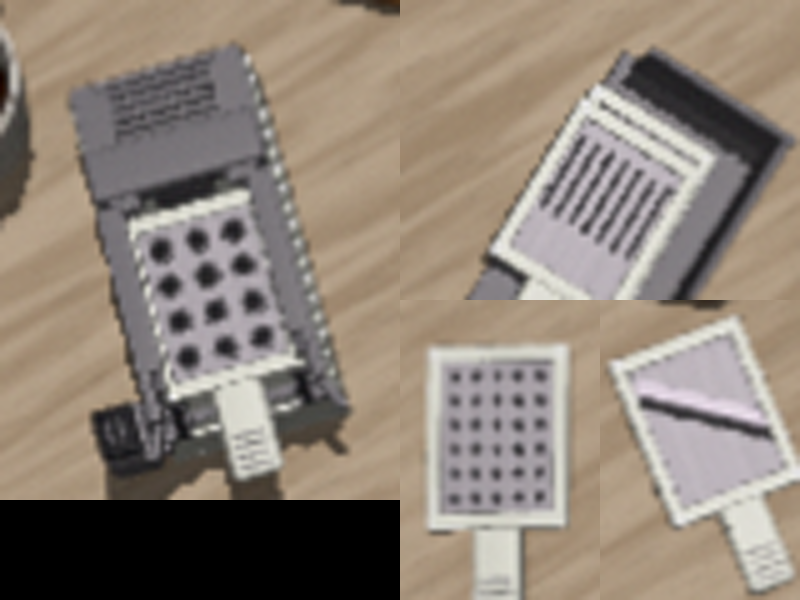

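```bash
cat >> h.py <<'E'
from scipy.optimize import minimize
def rays(s):
    K=s['mtx'];h,w=s['z_map'].shape
    u,v=np.meshgrid(np.arange(w),np.arange(h))
    xd=(u-K[0,2])/K[0,0];yd=(v-K[1,2])/K[1,1];x,y=xd.copy(),yd.copy()
    for _ in range(20):
        f=1+s['k1']*(x*x+y*y);x=xd/f;y=yd/f
    R=cv2.Rodrigues(np.array(s['rvec'],float))[0];C=-R.T@np.array(s['tvec'],float).ravel()
    return C,np.stack([x,y,np.ones_like(x)],-1)@R
def plane(s,z):
    C,D=rays(s);return (C+D*((z-C[2])/D[...,2])[...,None])[...,:2]
def box_sdf(p,cx,cy,hx,hy):
    return np.maximum(np.abs(p[...,0]-cx)-hx,np.abs(p[...,1]-cy)-hy)
def plate_sdf(q): return np.minimum(box_sdf(q,0,0,.045,.035),box_sdf(q,-.0665,0,.0235,.012))
def local(P,x,y,a):
    c,si=np.cos(a),np.sin(a);d=P-[x,y];return np.stack([d[...,0]*c+d[...,1]*si,-d[...,0]*si+d[...,1]*c],-1)
def fit_plate(s,ztop,x,y,a,thr=150,sdf=plate_sdf,mask=None,R=.12,dbg=False):
    P=plane(s,ztop);hsv=cv2.cvtColor(s['pixels'],cv2.COLOR_RGB2HSV)
    if mask is None: mask=(hsv[...,2]>thr)&(hsv[...,1]<45)
    mask=mask.astype(np.uint8)
    sel=np.hypot(P[...,0]-x,P[...,1]-y)<R
    mask=cv2.morphologyEx(mask*sel.astype(np.uint8),cv2.MORPH_CLOSE,np.ones((5,5),np.uint8))
    n,l,st,ce=cv2.connectedComponentsWithStats(mask)
    mask=(l==1+np.argmax(st[1:,4])).astype(np.uint8)
    cs,_=cv2.findContours(mask,cv2.RETR_EXTERNAL,cv2.CHAIN_APPROX_NONE);mask=cv2.drawContours(mask*0,cs,-1,1,-1)
    p=P[sel];m=mask[sel].astype(float)
    f=lambda q:np.mean((m-1/(1+np.exp(np.clip(sdf(local(p,*q))/.0012,-40,40))))**2)
    best=min((minimize(f,[x+dx,y+dy,a+da],method='Nelder-Mead',options=dict(initial_simplex=np.array([[x+dx,y+dy,a+da]]*4)+np.array([[0,0,0],[.02,0,0],[0,.02,0],[0,0,.2]]),maxiter=600,xatol=1e-5,fatol=1e-8)) for dx,dy,da in((0,0,0),(.01,.01,.1),(-.01,-.01,-.1))),key=lambda r:r.fun)
    return best.x,best.fun,int(mask.sum()*1)
E
python3 - <<'E'
from h import *
s=dict(np.load('top1.npz'))
for n,z,g in(('coarse',.08,(.62,.18,.2)),('comb',.021,(.52,-.285,-.55)),('slic',.008,(.7,-.12,.25)),('left',.008,(.46,.34,0))):
    print(n,[ (lambda r:(r[0].round(4).tolist(),round(r[1],4),r[2]))(fit_plate(s,z,*g,thr=t)) for t in(150,175)])
# scene cam cross-check
s2=dict(np.load('scene1.npz'))
for n,z,g in(('slic',.008,(.7,-.12,.25)),('comb',.021,(.52,-.285,-.55)),('coarse',.08,(.62,.18,.2)),('left',.008,(.46,.34,0))):
    r=fit_plate(s2,z,*g,thr=140);print(n,r[0].round(4),round(r[1],4))
# caddy: points with z 45..60 & dark, and box
W=cloud(s)
for nm,(x,y,r) in dict(caddy=(.53,-.31,.12)).items():
    m=(np.hypot(W[...,0]-x,W[...,1]-y)<r)&(W[...,2]>.035)&(W[...,2]<.065)
    q=W[m];print(len(q));rr=cv2.minAreaRect(q[:,:2].astype(np.float32));print(rr,cv2.boxPoints(rr).round(4).tolist(), np.median(q[:,2]))
m=(np.hypot(W[...,0]-.65,W[...,1]-.18)<.2)&(W[...,2]>.06)&(W[...,2]<.1)
q=W[m];q=q[q[:,0]>.58];print(cv2.minAreaRect(q[:,:2].astype(np.float32)))
E
```

```text
coarse [([0.6362, 0.182, 0.2613], np.float64(0.0215), 1124), ([0.6363, 0.1825, 0.2622], np.float64(0.1004), 482)]
comb [([0.5185, -0.2818, -0.5956], np.float64(0.0165), 1385), ([0.5189, -0.2813, -0.5919], np.float64(0.0132), 1319)]
slic [([0.6834, -0.1257, 0.3501], np.float64(0.0051), 1183), ([0.6839, -0.1262, 0.353], np.float64(0.0048), 1146)]
left [([0.4829, 0.3351, 0.0013], np.float64(0.0051), 1240), ([0.483, 0.3359, 0.0108], np.float64(0.0046), 1201)]
slic [ 0.6817 -0.1239  0.3447] 0.0126
comb [ 0.5149 -0.2753 -0.5329] 0.0764
coarse [0.6329 0.187  0.3237] 0.0271
left [0.4805 0.3372 0.018 ] 0.1115
230
((0.5303300619125366, -0.339199960231781), (0.12367452681064606, 0.06267280131578445), 5.385153293609619) [[0.4657999873161316, -0.31380000710487366], [0.4717000126838684, -0.37619999051094055], [0.5947999954223633, -0.3646000027656555], [0.5889999866485596, -0.30219998955726624]] 0.05074251942365714
((0.689459502696991, 0.21623608469963074), (0.2916286885738373, 0.16676218807697296), 44.44343566894531)
```

Run:
```python
from h import *
s=dict(np.load('top1.npz'));W=cloud(s)
zt=W[...,2]
# caddy L fit
m=(zt>.042)&(zt<.065)&(np.hypot(W[...,0]-.53,W[...,1]+.31)<.13)
P=plane(s,.054)
sel=np.hypot(P[...,0]-.53,P[...,1]+.31)<.14
p=P[sel];mm=m[sel].astype(float)
sdf=lambda q,t,L:np.minimum(box_sdf(q,.0475,(L-.040)/2,.0025,(L+.04)/2),box_sdf(q,.0025,-.035-t/2,.0475,t/2))
f=lambda v:np.mean((mm-1/(1+np.exp(np.clip(sdf(local(p,*v[:3]),v[3],v[4])/.0012,-40,40))))**2)
for g in((.52,-.29,-.58),(.51,-.3,-.5),(.53,-.3,-.65)):
    x0=np.array([*g,.005,.045]);r=minimize(f,x0,method='Nelder-Mead',options=dict(initial_simplex=np.vstack([x0]+[x0+np.eye(5)[i]*[.015,.015,.15,.002,.01][i] for i in range(5)]),maxiter=3000,xatol=1e-5,fatol=1e-9));print('caddy',r.x.round(4),r.fun,mm.sum())
# box side walls: height in plate frame
q=local(W[...,:2],.6362,.182,.2613)
for xr in((-.06,-.04),(-.03,-.01),(0,.02),(.03,.05),(.06,.08),(.09,.1)):
    k=(q[...,0]>xr[0])&(q[...,0]<xr[1])&(np.abs(q[...,1])<.08)&(zt>.06)
    # use rim pixel
    print(xr,'ylim of z>.075:',np.sort(q[k&(zt>.075)][:,1])[[0,1,2,-3,-2,-1]].round(4))
k=(np.abs(q[...,1])<.03)&(q[...,0]>.03)&(zt>.05)&(q[...,0]<.16)
print('xmax',np.sort(q[k][:,0])[-8:].round(4))
k=(np.abs(q[...,1]-.059)<.014)&(q[...,0]<-.03)&(zt>.085)&(q[...,0]>-.08)
print('pad',q[k].mean(0).round(4),q[k].min(0),q[k].max(0),W[k].mean(0))
```

```text
caddy [ 0.5251 -0.3076 -0.5986  0.0058  0.041 ] 0.003657528347381616 187.0
caddy [ 0.5251 -0.3076 -0.5986  0.0058  0.041 ] 0.0036575283224945234 187.0
caddy [ 0.5251 -0.3076 -0.5986  0.0058  0.041 ] 0.0036575283303684532 187.0
(-0.06, -0.04) ylim of z>.075: [-0.0442 -0.0435 -0.0434  0.0687  0.0695  0.07  ]
(-0.03, -0.01) ylim of z>.075: [-0.044  -0.0436 -0.0436  0.0422  0.0424  0.0429]
(0, 0.02) ylim of z>.075: [-0.044  -0.0438 -0.0437  0.042   0.042   0.0425]
(0.03, 0.05) ylim of z>.075: [-0.0441 -0.0439 -0.0439  0.0415  0.042   0.042 ]
(0.06, 0.08) ylim of z>.075: [-0.0445 -0.0443 -0.0442  0.0414  0.0415  0.0426]
(0.09, 0.1) ylim of z>.075: [-0.0404 -0.0304 -0.0287  0.0339  0.0382  0.0789]
xmax [0.1177 0.1179 0.1183 0.1186 0.1188 0.1189 0.1195 0.1197]
pad [-0.0529  0.0592] [-0.06426379  0.04903325] [-0.04033376  0.06954916] [0.56977811 0.22552394 0.08917651]
```

```bash
cat >> h.py <<'E'
BOX=(.6365,.1815,.260); CAD=(.525,-.3076,-.5986)
def fr(F,x,y,z=0,a=0):
    c,s=np.cos(F[2]),np.sin(F[2]);return F[0]+c*x-s*y,F[1]+s*x+c*y,z,F[2]+a
def plan(*wps,start=None):
    """wps: (x,y,z,psi) psi=world angle of tool y (mod pi)"""
    from scipy.spatial.transform import Rotation as Ro
    o=readout.observe();p=np.array(o['ee_pos']);R=Ro.from_quat(o['ee_rot']).as_matrix()
    psi0=np.arctan2(R[1,1],R[0,1])
    if start is not None: p=np.array(start)
    print('t',round(o['time_s'],1),'at',p.round(4),'psi',round(psi0,3),'F',o['wrist_force'].round(1),'w',round(o['width'],4),'tilt',R[:,2].round(3))
    prev=np.zeros(3);pt=0
    q6off=o['q'][5]
    for x,y,z,psi in wps:
        az=np.arctan2(y,x);psi=az+(psi-az+np.pi/2)%np.pi-np.pi/2
        # bring to psi closest to psi0 modulo 2pi
        d=(psi0-psi+np.pi)%(2*np.pi)-np.pi
        off=R.T@(np.array([x,y,z])-p)*100
        n=max(np.linalg.norm(off-prev)/5,abs(d-pt)/.149)
        print('off',off.round(2).tolist(),'turn',round(d,3),'rows>=%.1f'%n);prev=off;pt=d
E
python3 - <<'E'
from h import *
a=fr(BOX,-.054,.060,.15);b=a[:2]+(.095,)+a[3:];c=a[:2]+(.081,)+a[3:]
plan(a,b,c); print(a)
E
```

```text
t 0.1 at [0.1839 0.5969 0.2139] psi 1.272 F [-0.2  0.2 -0.6] w 0.0917 tilt [-0.    -0.001 -1.   ]
off [-47.73, -24.14, 6.43] turn 1.012 rows>=10.8
off [-47.73, -24.13, 11.93] turn 1.012 rows>=1.1
off [-47.73, -24.13, 13.33] turn 1.012 rows>=0.3
(np.float64(0.568890108067207), np.float64(0.2256010488858944), 0.15, 0.26)
```

apply_moves:
  commands:
    - {"offset": [-47.7,-24.1,0],"turn": 1.01}
    - {"offset": [-47.7,-24.1,0],"turn": 1.01}
    - {"offset": [-47.7,-24.1,0],"turn": 1.01}
    - {"offset": [-47.7,-24.1,0],"turn": 1.01}
    - {"offset": [-47.7,-24.1,0],"turn": 1.01}
    - {"offset": [-47.7,-24.1,0],"turn": 1.01}
    - {"offset": [-47.7,-24.1,0],"turn": 1.01}
    - {"offset": [-47.7,-24.1,0],"turn": 1.01}
    - {"offset": [-47.7,-24.1,0],"turn": 1.01}
    - {"offset": [-47.7,-24.1,0],"turn": 1.01}
    - {"offset": [-47.7,-24.1,0],"turn": 1.01}
    - {"offset": [-47.7,-24.1,0],"turn": 1.01}
    - {"offset": [-47.7,-24.1,0],"turn": 1.01}
    - {"offset": [-47.7,-24.1,8],"turn": 1.01}
    - {"offset": [-47.7,-24.1,10],"turn": 1.01}
    - {"offset": [-47.7,-24.1,11],"turn": 1.01}
    - {"offset": [-47.7,-24.1,11.9],"turn": 1.01}
    - {"offset": [-47.7,-24.1,11.9],"turn": 1.01}
  hand: 0

```text
time_s: 1.9
ee_pos: [0.5689, 0.2274, 0.0962]
ee_rot: [0.608, 0.794, 0.0, 0.0]
wrist_force: [-0.0, 0.5, -0.3]
width: 0.0006
finger_force: 0.0
```

apply_moves:
  commands:
    - {"offset": [0,0,0.4],"turn": 0}
    - {"offset": [0,0,0.7],"turn": 0}
    - {"offset": [0,0,1.0],"turn": 0}
    - {"offset": [0,0,1.3],"turn": 0}
    - {"offset": [0,0,1.5],"turn": 0}
    - {"offset": [0,0,1.5],"turn": 0}
    - {"offset": [0,0,1.5],"turn": 0}

```text
time_s: 2.6
ee_pos: [0.569, 0.2265, 0.0806]
ee_rot: [0.609, 0.793, -0.0, 0.0]
wrist_force: [0.6, 0.3, 2.2]
width: 0.0009
finger_force: 0.6
```

apply_moves:
  commands:
    - {"offset": [0,0,0.1],"turn": 0}
    - {"offset": [0,0,0.1],"turn": 0}
    - {"offset": [0,0,0.1],"turn": 0}
    - {"offset": [0,0,0.1],"turn": 0}
    - {"offset": [0,0,0.1],"turn": 0}
    - {"offset": [0,0,0.1],"turn": 0}
    - {"offset": [0,0,0.1],"turn": 0}
    - {"offset": [0,0,0.1],"turn": 0}

```text
time_s: 3.4
ee_pos: [0.5689, 0.2266, 0.0802]
ee_rot: [0.609, 0.793, 0.0, 0.0]
wrist_force: [-1.2, -0.5, 7.5]
width: 0.0004
finger_force: 3.6
```

Run:
```python
from h import *
s=snap('scene');W=cloud(s)
im=s['pixels'][170:270,190:300,::-1];a=cv2.resize(im,(400,364),interpolation=cv2.INTER_CUBIC)
t=snap('top');b=cv2.resize(t['pixels'][170:270,190:300,::-1],(400,364),interpolation=cv2.INTER_CUBIC)
cv2.imwrite('pics/press.png',np.hstack([a,b]));np.savez('top2.npz',**t)
```

```text
(no output)
```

View pics/press.png

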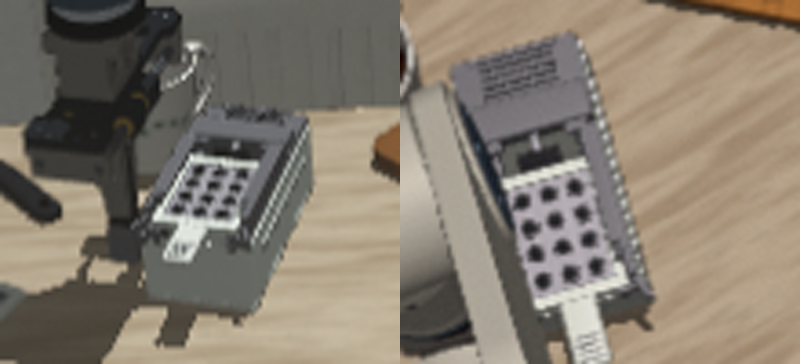

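Run:
```python
from h import *
up=fr(BOX,-.054,.062,.13);a=fr(BOX,-.085,0,.13,np.pi/2);b=fr(BOX,-.085,0,.064,np.pi/2)
plan(up,a,b)
```

```text
t 3.5 at [0.5689 0.2266 0.0802] psi 0.262 F [-0.1 -1.1  7.7] w 0.0007 tilt [ 0.  0. -1.]
off [0.11, -0.03, -4.98] turn 0.002 rows>=1.0
off [-6.09, -3.14, -4.98] turn -1.569 rows>=10.5
off [-6.09, -3.14, 1.62] turn -1.569 rows>=1.3
```

apply_moves:
  commands:
    - {"offset": [0,0,-5],"turn": 0}
    - {"offset": [-6.1,-3.1,-5],"turn": -1.57}
    - {"offset": [-6.1,-3.1,-5],"turn": -1.57}
    - {"offset": [-6.1,-3.1,-5],"turn": -1.57}
    - {"offset": [-6.1,-3.1,-5],"turn": -1.57}
    - {"offset": [-6.1,-3.1,-5],"turn": -1.57}
    - {"offset": [-6.1,-3.1,-5],"turn": -1.57}
    - {"offset": [-6.1,-3.1,-5],"turn": -1.57}
    - {"offset": [-6.1,-3.1,-5],"turn": -1.57}
    - {"offset": [-6.1,-3.1,-5],"turn": -1.57}
    - {"offset": [-6.1,-3.1,-5],"turn": -1.57}
    - {"offset": [-6.1,-3.1,-5],"turn": -1.57}
    - {"offset": [-6.1,-3.1,-5],"turn": -1.57}
    - {"offset": [-6.1,-3.1,-5],"turn": -1.57}
    - {"offset": [-6.1,-3.1,-2],"turn": -1.57}
    - {"offset": [-6.1,-3.1,0],"turn": -1.57}
    - {"offset": [-6.1,-3.1,1.6],"turn": -1.57}
    - {"offset": [-6.1,-3.1,1.6],"turn": -1.57}
    - {"offset": [-6.1,-3.1,1.6],"turn": -1.57}
  hand: 0.5

```text
time_s: 5.4
ee_pos: [0.5547, 0.1596, 0.0637]
ee_rot: [-0.13, 0.992, -0.0, -0.0]
wrist_force: [0.5, -0.1, 0.1]
width: 0.0457
finger_force: 0.0
```

apply_moves:
  commands:
    - {"offset": [0,0,0],"turn": 0}
    - {"offset": [0,0,0],"turn": 0}
    - {"offset": [0,0,0],"turn": 0}
    - {"offset": [0,0,0],"turn": 0}
    - {"offset": [0,0,0],"turn": 0}
    - {"offset": [0,0,0],"turn": 0}
  hand: 0.0
  squeeze: 40

```text
time_s: 6.0
ee_pos: [0.5549, 0.16, 0.0639]
ee_rot: [-0.13, 0.991, 0.0, 0.0]
wrist_force: [-2.5, 3.8, 2.4]
width: 0.0235
finger_force: 40.0
```

Run:
```python
from h import *
plan(fr(BOX,-.085,0,.064,np.pi/2),fr(BOX,-.175,0,.064,np.pi/2),fr(BOX,-.205,0,.064,np.pi/2))
```

```text
t 6.0 at [0.5549 0.16   0.0639] psi 1.832 F [-2.5  3.8  2.4] w 0.0235 tilt [ 0.  0. -1.]
off [0.06, -0.02, -0.01] turn 0.001 rows>=0.0
off [9.06, -0.01, -0.02] turn 0.001 rows>=1.8
off [12.06, -0.01, -0.02] turn 0.001 rows>=0.6
```

apply_moves:
  commands:
    - {"offset": [1,0,0],"turn": 0}
    - {"offset": [2.5,0,0],"turn": 0}
    - {"offset": [4.5,0,0],"turn": 0}
    - {"offset": [6.5,0,0],"turn": 0}
    - {"offset": [8.5,0,0],"turn": 0}
    - {"offset": [10.5,0,0],"turn": 0}
    - {"offset": [12.5,0,0],"turn": 0}
    - {"offset": [14,0,0],"turn": 0}
    - {"offset": [14,0,-3],"turn": 0}
    - {"offset": [14,0,-7],"turn": 0}
    - {"offset": [14,0,-7],"turn": 0}
    - {"offset": [14,0,-7],"turn": 0}

```text
time_s: 7.2
ee_pos: [0.4196, 0.1231, 0.1339]
ee_rot: [-0.13, 0.991, -0.0, 0.001]
wrist_force: [-0.4, 0.9, -1.2]
width: 0.0232
finger_force: 40.0
```

Run:
```python
from h import *
t=snap('top');np.savez('top3.npz',**t);o=readout.observe()
cv2.imwrite('pics/t3.png',t['pixels'][150:400,140:500,::-1].repeat(2,0).repeat(2,1))
# coarse expected at bottom z ~ .142-ish
zt=o['ee_pos'][2]+.016
F=(o['ee_pos'][0],o['ee_pos'][1],.26)
g=fr(F,.072,0)
print(o['ee_pos'],fit_plate(t,zt,g[0],g[1],.26))
for n,z,gg in(('comb',.021,(.5185,-.282,-.596)),('slic',.008,(.683,-.126,.35)),('left',.008,(.48,.335,0))):
    r=fit_plate(t,z,*gg);print(n,r[0].round(4),round(r[1],4))
plan()
```

```text
[0.41886091 0.12301193 0.13305628] (array([0.46175321, 0.14204687, 0.68779812]), np.float64(0.2099901404737637), 3500)
comb [ 0.5186 -0.2818 -0.5943] 0.017
slic [ 0.6833 -0.1257  0.3513] 0.0058
left [ 0.4829  0.3349 -0.0024] 0.1456
t 7.2 at [0.4189 0.123  0.1331] psi 1.832 F [-0.3  0.6 -1. ] w 0.0232 tilt [-0. -0. -1.]
```

View pics/t3.png

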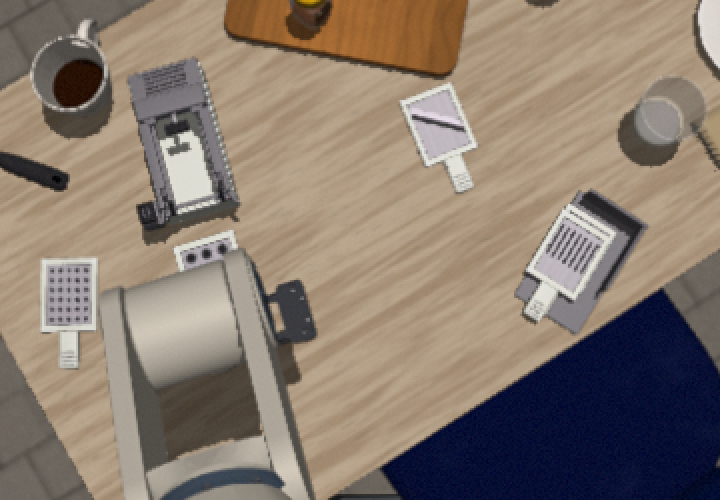

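Run:
```python
from h import *
p=np.pi/2+.26
plan((.43,.01,.10,p),(.43,.01,.02,p),(.43,.01,.002,p))
```

```text
t 7.2 at [0.4189 0.123  0.1331] psi 1.832 F [-0.3  0.6 -1. ] w 0.0232 tilt [-0. -0. -1.]
off [1.84, -11.2, 3.31] turn -3.141 rows>=21.1
off [1.84, -11.2, 11.31] turn -3.141 rows>=1.6
off [1.84, -11.2, 13.11] turn -3.141 rows>=0.4
```

apply_moves:
  commands:
    - {"offset": [1.8,-5,5],"turn": 0}
    - {"offset": [1.8,-9,8],"turn": 0}
    - {"offset": [1.8,-11.2,11],"turn": 0}
    - {"offset": [1.8,-11.2,12.4],"turn": 0}
    - {"offset": [1.8,-11.2,13.1],"turn": 0}
    - {"offset": [1.8,-11.2,13.1],"turn": 0}
    - {"offset": [1.8,-11.2,13.1],"turn": 0}

```text
time_s: 7.95
ee_pos: [0.4301, 0.0108, 0.0021]
ee_rot: [-0.13, 0.991, 0.0, -0.001]
wrist_force: [1.2, 1.0, -1.0]
width: 0.0234
finger_force: 40.0
```

apply_moves:
  commands:
    - {"offset": [0,0,0],"turn": 0}
    - {"offset": [0,0,0],"turn": 0}
    - {"offset": [0,0,0],"turn": 0}
    - {"offset": [0,0,0],"turn": 0}
    - {"offset": [0,0,-10],"turn": 0}
    - {"offset": [0,0,-10],"turn": 0}
    - {"offset": [0,0,-10],"turn": 0}
  hand: 0.5

```text
time_s: 8.65
ee_pos: [0.4348, 0.0107, 0.1077]
ee_rot: [-0.13, 0.991, -0.0, 0.004]
wrist_force: [-0.4, -0.4, 0.2]
width: 0.0461
finger_force: 0.0
```

```bash
cat >> h.py <<'E'
import math
E
python3 - <<'E'
from h import *
# squaring: closed fingers, push comb/fine first along -y (from left), then +x from tongue tip.
a=fr(CAD,-.005,.085,.10,0);b=fr(CAD,-.005,.085,.0085,0)
plan(a,b,fr(CAD,-.005,.050,.0085,0)); print(a)
E
```

```text
t 8.7 at [0.4348 0.0107 0.1077] psi 1.832 F [-0.4 -0.4  0.2] w 0.0461 tilt [ 0.009  0.    -1.   ]
off [-6.6, -27.16, 0.88] turn 2.431 rows>=16.3
off [-6.52, -27.14, 10.03] turn 2.431 rows>=1.8
off [-3.87, -29.42, 10.01] turn 2.431 rows>=0.7
(np.float64(0.5687657217713498), np.float64(-0.23456191679792796), 0.1, -0.5986)
```

apply_moves:
  commands:
    - {"offset": [-6.5,-27.1,1],"turn": 2.43}
    - {"offset": [-6.5,-27.1,1],"turn": 2.43}
    - {"offset": [-6.5,-27.1,1],"turn": 2.43}
    - {"offset": [-6.5,-27.1,1],"turn": 2.43}
    - {"offset": [-6.5,-27.1,1],"turn": 2.43}
    - {"offset": [-6.5,-27.1,1],"turn": 2.43}
    - {"offset": [-6.5,-27.1,1],"turn": 2.43}
    - {"offset": [-6.5,-27.1,1],"turn": 2.43}
    - {"offset": [-6.5,-27.1,1],"turn": 2.43}
    - {"offset": [-6.5,-27.1,1],"turn": 2.43}
    - {"offset": [-6.5,-27.1,1],"turn": 2.43}
    - {"offset": [-6.5,-27.1,1],"turn": 2.43}
    - {"offset": [-6.5,-27.1,1],"turn": 2.43}
    - {"offset": [-6.5,-27.1,1],"turn": 2.43}
    - {"offset": [-6.5,-27.1,1],"turn": 2.43}
    - {"offset": [-6.5,-27.1,1],"turn": 2.43}
    - {"offset": [-6.5,-27.1,1],"turn": 2.43}
    - {"offset": [-6.5,-27.1,1],"turn": 2.43}
    - {"offset": [-6.5,-27.1,1],"turn": 2.43}
    - {"offset": [-6.5,-27.1,1],"turn": 2.43}
  hand: 0

```text
time_s: 10.65
ee_pos: [0.5638, -0.2343, 0.0924]
ee_rot: [0.884, 0.468, -0.0, -0.0]
wrist_force: [-0.0, -0.0, -0.1]
width: 0.0003
finger_force: 0.0
```

Run:
```python
from h import *
a=fr(CAD,-.005,.085,.10,0);b=fr(CAD,-.005,.085,.0085,0)
plan(a,b,fr(CAD,-.005,.050,.0085,0),fr(CAD,-.005,.045,.0085,0))
t=snap('top');np.savez('top4.npz',**t)
for thr in(150,165): print(fit_plate(t,.008,.50,.03,.26,thr=thr))
z=plane(t,.021);q=local(z,*CAD)
# caddy-frame rectified view
gx,gy=np.meshgrid(np.arange(.055,-.115,-.0005),np.arange(.075,-.05,-.0005),indexing='ij')
C,R=None,None
pts=np.array([fr(CAD,x,y,.021)[:3] for x,y in zip(gx.ravel(),gy.ravel())])
Rm=cv2.Rodrigues(np.array(t['rvec'],float))[0]
uv,_=cv2.projectPoints(pts,np.array(t['rvec'],float),np.array(t['tvec'],float),np.array(t['mtx']),np.array([t['k1'],0,0,0.]))
uv=uv.reshape(*gx.shape,2).astype(np.float32)
im=cv2.remap(t['pixels'],uv[...,0],uv[...,1],cv2.INTER_CUBIC)
cv2.imwrite('pics/cad.png',cv2.resize(im[:,:,::-1],None,fx=1.5,fy=1.5))
```

```text
t 10.7 at [ 0.5638 -0.2343  0.0924] psi -0.596 F [-0.  -0.  -0.1] w 0.0003 tilt [-0.  0. -1.]
off [0.26, 0.43, -0.76] turn 0.003 rows>=0.2
off [0.26, 0.43, 8.39] turn 0.003 rows>=1.8
off [-3.24, 0.42, 8.39] turn 0.003 rows>=0.7
off [-3.74, 0.42, 8.39] turn 0.003 rows>=0.1
(array([0.4988848 , 0.02904188, 0.27584454]), np.float64(0.004968313010731657), 1258)
(array([0.49901088, 0.02874371, 0.27789304]), np.float64(0.005478350367883377), 1228)
```

View pics/cad.png

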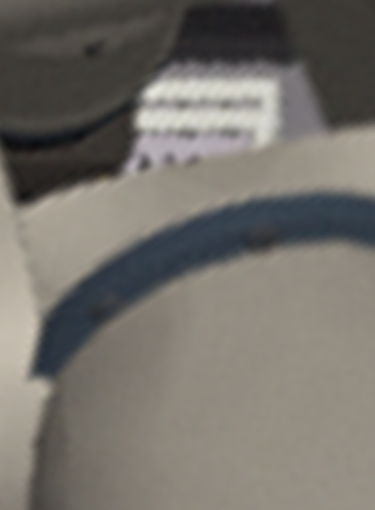

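apply_moves:
  commands:
    - {"offset": [0.3,0.4,2],"turn": 0}
    - {"offset": [0.3,0.4,5],"turn": 0}
    - {"offset": [0.3,0.4,7.5],"turn": 0}
    - {"offset": [0.3,0.4,8.4],"turn": 0}
    - {"offset": [0.3,0.4,8.4],"turn": 0}
    - {"offset": [-0.5,0.4,8.4],"turn": 0}
    - {"offset": [-1,0.4,8.4],"turn": 0}
    - {"offset": [-1.5,0.4,8.4],"turn": 0}
    - {"offset": [-2,0.4,8.4],"turn": 0}
    - {"offset": [-2.5,0.4,8.4],"turn": 0}
    - {"offset": [-2.8,0.4,8.4],"turn": 0}
    - {"offset": [-3.1,0.4,8.4],"turn": 0}
    - {"offset": [-3.3,0.4,8.4],"turn": 0}
    - {"offset": [-3.3,0.4,8.4],"turn": 0}

```text
time_s: 12.1
ee_pos: [0.5483, -0.2641, 0.0085]
ee_rot: [0.884, 0.467, -0.0, -0.0]
wrist_force: [0.4, 0.7, 0.2]
width: 0.0004
finger_force: 0.1
```

apply_moves:
  commands:
    - {"offset": [-0.1,0,0],"turn": 0}
    - {"offset": [-0.2,0,0],"turn": 0}
    - {"offset": [-0.3,0,0],"turn": 0}
    - {"offset": [-0.3,0,0],"turn": 0}

```text
time_s: 12.5
ee_pos: [0.5467, -0.2664, 0.0085]
ee_rot: [0.884, 0.467, -0.0, -0.0]
wrist_force: [0.9, 0.5, 0.1]
width: 0.0003
finger_force: 0.3
```

apply_moves:
  commands:
    - {"offset": [-0.1,0,0],"turn": 0}
    - {"offset": [-0.1,0,0],"turn": 0}
    - {"offset": [-0.1,0,0],"turn": 0}

```text
time_s: 12.8
ee_pos: [0.5463, -0.2668, 0.0085]
ee_rot: [0.884, 0.467, 0.0, -0.0]
wrist_force: [1.7, 4.1, -0.1]
width: 0.0003
finger_force: 2.3
```

apply_moves:
  commands:
    - {"offset": [-0.1,0,0],"turn": 0}
    - {"offset": [-0.1,0,0],"turn": 0}
    - {"offset": [-0.1,0,0],"turn": 0}

```text
time_s: 13.1
ee_pos: [0.5459, -0.267, 0.0085]
ee_rot: [0.884, 0.467, 0.0, -0.001]
wrist_force: [3.3, 8.5, 0.4]
width: 0.0001
finger_force: 4.3
```

Run:
```python
from h import *
h=math.pi/2
plan(fr(CAD,-.005,.075,.0085),fr(CAD,-.005,.075,.08),fr(CAD,-.145,.0,.08,h),fr(CAD,-.145,.0,.0085,h),fr(CAD,-.103,.0,.0085,h))
```

```text
t 13.1 at [ 0.5459 -0.267   0.0085] psi -0.599 F [3.3 8.5 0.4] w 0.0001 tilt [-0.     0.002 -1.   ]
off [2.97, 0.07, 0.0] turn 0.0 rows>=0.6
off [2.98, 0.06, -7.15] turn 0.0 rows>=1.4
off [-4.52, -13.94, -7.14] turn -1.571 rows>=10.5
off [-4.53, -13.93, 0.01] turn -1.571 rows>=1.4
off [-4.53, -9.73, 0.0] turn -1.571 rows>=0.8
```

apply_moves:
  commands:
    - {"offset": [3,0,0],"turn": 0}
    - {"offset": [3,0,-5],"turn": 0}
    - {"offset": [3,0,-8],"turn": 0}
    - {"offset": [0,-5,-8],"turn": -0.2}
    - {"offset": [-4.5,-9,-8],"turn": -0.4}
    - {"offset": [-4.5,-13.9,-8],"turn": -1.57}
    - {"offset": [-4.5,-13.9,-8],"turn": -1.57}
    - {"offset": [-4.5,-13.9,-8],"turn": -1.57}
    - {"offset": [-4.5,-13.9,-8],"turn": -1.57}
    - {"offset": [-4.5,-13.9,-8],"turn": -1.57}
    - {"offset": [-4.5,-13.9,-8],"turn": -1.57}
    - {"offset": [-4.5,-13.9,-8],"turn": -1.57}
    - {"offset": [-4.5,-13.9,-8],"turn": -1.57}
    - {"offset": [-4.5,-13.9,-8],"turn": -1.57}
    - {"offset": [-4.5,-13.9,-8],"turn": -1.57}
    - {"offset": [-4.5,-13.9,-4],"turn": -1.57}
    - {"offset": [-4.5,-13.9,-1],"turn": -1.57}
    - {"offset": [-4.5,-13.9,0],"turn": -1.57}
    - {"offset": [-4.5,-13.9,0],"turn": -1.57}

```text
time_s: 15.0
ee_pos: [0.4045, -0.2266, 0.0076]
ee_rot: [0.296, 0.955, 0.0, -0.001]
wrist_force: [0.2, 0.1, 0.7]
width: 0.0003
finger_force: 0.0
```

Run:
```python
from h import *
h=math.pi/2
plan(fr(CAD,-.103,.0,.0085,h),fr(CAD,-.100,.0,.0085,h))
```

```text
t 15.0 at [ 0.4045 -0.2266  0.0076] psi 0.971 F [0.2 0.1 0.7] w 0.0003 tilt [-0.003  0.001 -1.   ]
off [-4.22, 0.1, -0.1] turn -0.001 rows>=0.8
off [-4.52, 0.1, -0.1] turn -0.001 rows>=0.1
```

apply_moves:
  commands:
    - {"offset": [-0.7,0.1,0],"turn": 0}
    - {"offset": [-1.4,0.1,0],"turn": 0}
    - {"offset": [-2.1,0.1,0],"turn": 0}
    - {"offset": [-2.8,0.1,0],"turn": 0}
    - {"offset": [-3.4,0.1,0],"turn": 0}
    - {"offset": [-3.8,0.1,0],"turn": 0}
    - {"offset": [-4.2,0.1,0],"turn": 0}
    - {"offset": [-4.2,0.1,0],"turn": 0}

```text
time_s: 15.8
ee_pos: [0.4409, -0.25, 0.0085]
ee_rot: [0.295, 0.956, -0.0, -0.0]
wrist_force: [-0.9, -0.1, 1.0]
width: 0.0004
finger_force: 0.3
```

apply_moves:
  commands:
    - {"offset": [-0.1,0,0],"turn": 0}
    - {"offset": [-0.2,0,0],"turn": 0}
    - {"offset": [-0.3,0,0],"turn": 0}
    - {"offset": [-0.3,0,0],"turn": 0}

```text
time_s: 16.2
ee_pos: [0.4411, -0.2502, 0.0082]
ee_rot: [0.295, 0.956, 0.001, -0.002]
wrist_force: [-7.4, 4.9, 6.7]
width: 0.0006
finger_force: 4.2
```

apply_moves:
  commands:
    - {"offset": [-0.1,0,0],"turn": 0}
    - {"offset": [-0.15,0,0],"turn": 0}
    - {"offset": [-0.15,0,0],"turn": 0}

```text
time_s: 16.5
ee_pos: [0.4412, -0.2503, 0.008]
ee_rot: [0.295, 0.955, 0.001, -0.003]
wrist_force: [-9.9, 7.1, 9.6]
width: 0.0006
finger_force: 6.0
```

apply_moves:
  commands:
    - {"offset": [2,0,0],"turn": 0}
    - {"offset": [5,0,0],"turn": 0}
    - {"offset": [5,0,-5],"turn": 0}
    - {"offset": [5,5,-9],"turn": 0}
    - {"offset": [5,10,-9],"turn": 0}
    - {"offset": [5,15,-9],"turn": 0}
    - {"offset": [5,20,-9],"turn": 0}
    - {"offset": [5,25,-9],"turn": 0}
    - {"offset": [5,25,-9],"turn": 0}
    - {"offset": [5,25,-9],"turn": 0}

```text
time_s: 17.5
ee_pos: [0.5452, -0.0163, 0.0986]
ee_rot: [0.294, 0.956, 0.0, 0.001]
wrist_force: [-0.7, 0.1, -0.2]
width: 0.0008
finger_force: 0.0
```

```bash
cat >> h.py <<'E'
def rect(s,F,z,x0,x1,y0,y1,name,f=1.5):
    gx,gy=np.meshgrid(np.arange(x1,x0,-.0005),np.arange(y1,y0,-.0005),indexing='ij')
    c,si=np.cos(F[2]),np.sin(F[2])
    pts=np.stack([F[0]+c*gx-si*gy,F[1]+si*gx+c*gy,gx*0+z],-1).reshape(-1,3)
    uv,_=cv2.projectPoints(pts,np.array(s['rvec'],float),np.array(s['tvec'],float),np.array(s['mtx']),np.array([s['k1'],0,0,0.]))
    uv=uv.reshape(*gx.shape,2).astype(np.float32)
    im=cv2.remap(s['pixels'],uv[...,0],uv[...,1],cv2.INTER_CUBIC)
    cv2.imwrite('pics/'+name,cv2.resize(im[:,:,::-1],None,fx=f,fy=f))
E
python3 - <<'E'
from h import *
t=snap('top');np.savez('top5.npz',**t)
rect(t,CAD,.021,-.115,.06,-.05,.075,'cad2.png')
for n,z,gg in(('comb',.021,(.525,-.307,-.6)),('slic',.008,(.683,-.126,.35)),('left',.008,(.48,.335,0)),('coarse',.008,(.499,.029,.276))):
    for th in(150,170):
        r=fit_plate(t,z,*gg,thr=th);print(n,r[0].round(4),round(r[1],4), local(r[0][:2],*CAD).round(4) if n=='comb' else '')
E
```

```text
comb [ 0.525  -0.303  -0.6554] 0.0075 [-0.0026  0.0038]
comb [ 0.5254 -0.303  -0.6616] 0.0083 [-0.0022  0.004 ]
slic [ 0.6833 -0.1253  0.3506] 0.185 
slic [ 0.6837 -0.1258  0.351 ] 0.1617 
left [ 0.4829  0.3352 -0.0021] 0.0051 
left [0.4829 0.3359 0.0016] 0.0042 
coarse [ 0.5037  0.0557 -0.3102] 0.1943 
coarse [ 0.5155  0.0558 -0.3039] 0.1298
```

View pics/cad2.png

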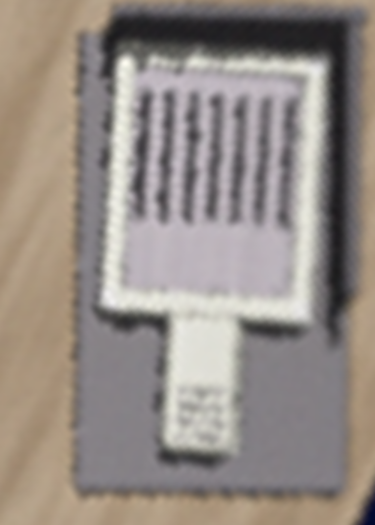

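```bash
sed -i 's/def plan(\*wps,start=None)/def plan(*wps,start=None,exact=False)/; s/az=np.arctan2(y,x);psi=az/az=np.arctan2(y,x);psi=psi if exact else az/' h.py
python3 - <<'E'
from h import *
h=math.pi/2;S=(.6835,-.1255,.351)
plan(fr(S,-.078,0,.08,h),fr(S,-.078,0,.002,h),exact=True)
E
```

```text
t 17.6 at [ 0.5439 -0.0175  0.0983] psi 0.974 F [ 0.4 -0.   0.5] w 0.0004 tilt [-0. -0. -1.]
off [-13.06, -7.42, 1.84] turn -0.948 rows>=6.4
off [-13.06, -7.42, 9.64] turn -0.948 rows>=1.6
```

apply_moves:
  commands:
    - {"offset": [-5,-3,1.5],"turn": -0.14}
    - {"offset": [-10,-6,1.5],"turn": -0.28}
    - {"offset": [-13,-7.4,1.5],"turn": -0.95}
    - {"offset": [-13,-7.4,1.5],"turn": -0.95}
    - {"offset": [-13,-7.4,1.5],"turn": -0.95}
    - {"offset": [-13,-7.4,1.5],"turn": -0.95}
    - {"offset": [-13,-7.4,1.5],"turn": -0.95}
    - {"offset": [-13,-7.4,1.5],"turn": -0.95}
    - {"offset": [-13,-7.4,1.5],"turn": -0.95}
    - {"offset": [-13,-7.4,1.5],"turn": -0.95}
    - {"offset": [-13,-7.4,6],"turn": -0.95}
    - {"offset": [-13,-7.4,8.5],"turn": -0.95}
    - {"offset": [-13,-7.4,8.5],"turn": -0.95}
  hand: 0.5

```text
time_s: 18.85
ee_pos: [0.6069, -0.1516, 0.0103]
ee_rot: [-0.174, 0.985, 0.001, -0.003]
wrist_force: [0.3, 0.5, 0.5]
width: 0.0458
finger_force: 0.0
```

Run:
```python
from h import *
h=math.pi/2;S=(.6835,-.1255,.351)
plan(fr(S,-.078,0,.002,h),exact=True)
```

```text
t 18.9 at [ 0.6069 -0.1516  0.0103] psi 1.921 F [0.3 0.5 0.5] w 0.0458 tilt [-0.006  0.001 -1.   ]
off [-0.3, -0.19, 0.83] turn -0.001 rows>=0.2
```

apply_moves:
  commands:
    - {"offset": [-0.1,0,0.8],"turn": 0}
    - {"offset": [-0.1,0,1.1],"turn": 0}
    - {"offset": [-0.1,0,1.1],"turn": 0}
    - {"offset": [-0.1,0,1.1],"turn": 0}

```text
time_s: 19.25
ee_pos: [0.6114, -0.1519, 0.0035]
ee_rot: [-0.175, 0.985, -0.0, 0.001]
wrist_force: [0.3, 0.6, 0.1]
width: 0.0457
finger_force: 0.0
```

apply_moves:
  commands:
    - {"offset": [0,0,0],"turn": 0}
    - {"offset": [0,0,0],"turn": 0}
    - {"offset": [0,0,0],"turn": 0}
    - {"offset": [0,0,0],"turn": 0}
    - {"offset": [0,0,0],"turn": 0}
    - {"offset": [0,0,0],"turn": 0}
  hand: 0.0
  squeeze: 45

```text
time_s: 19.85
ee_pos: [0.6108, -0.1518, 0.0028]
ee_rot: [-0.175, 0.985, -0.0, 0.0]
wrist_force: [-1.6, 1.0, 5.0]
width: 0.023
finger_force: 45.0
```

Run:
```python
from h import *
h=math.pi/2
zt=.075
o=readout.observe();x,y=o['ee_pos'][:2];
plan((x,y,.12,1.92),fr(BOX,-.090-.078,0,.12,h),fr(BOX,-.090-.078,0,.0745,h),exact=True)
print(o['finger_force'])
```

```text
t 19.9 at [ 0.6108 -0.1518  0.0028] psi 1.922 F [-1.6  1.   5. ] w 0.023 tilt [ 0. -0. -1.]
off [-0.0, -0.0, -11.72] turn 0.002 rows>=2.3
off [2.85, 31.94, -11.72] turn 0.091 rows>=6.4
off [2.85, 31.94, -7.17] turn 0.091 rows>=0.9
45.001049637794495
```

apply_moves:
  commands:
    - {"offset": [0,0,-2],"turn": 0}
    - {"offset": [0,0,-5],"turn": 0}
    - {"offset": [0,0,-9],"turn": 0}
    - {"offset": [0,0,-11.7],"turn": 0}
    - {"offset": [0.3,3,-11.7],"turn": 0.09}
    - {"offset": [0.6,7,-11.7],"turn": 0.09}
    - {"offset": [1,11,-11.7],"turn": 0.09}
    - {"offset": [1.4,15,-11.7],"turn": 0.09}
    - {"offset": [1.8,19,-11.7],"turn": 0.09}
    - {"offset": [2.2,23,-11.7],"turn": 0.09}
    - {"offset": [2.6,27,-11.7],"turn": 0.09}
    - {"offset": [2.8,30,-11.7],"turn": 0.09}
    - {"offset": [2.8,31.9,-11.7],"turn": 0.09}
    - {"offset": [2.8,31.9,-11.7],"turn": 0.09}
    - {"offset": [2.8,31.9,-11.7],"turn": 0.09}
    - {"offset": [2.8,31.9,-11.7],"turn": 0.09}

```text
time_s: 21.45
ee_pos: [0.475, 0.1374, 0.1195]
ee_rot: [-0.13, 0.992, -0.0, -0.0]
wrist_force: [0.2, 0.2, -1.8]
width: 0.023
finger_force: 45.0
```

Run:
```python
from h import *
h=math.pi/2
plan(fr(BOX,-.168,0,.12,h),fr(BOX,-.168,0,.0745,h),exact=True)
a=snap('top');b=snap('scene');np.savez('top6.npz',**a);np.savez('sc6.npz',**b)
o=readout.observe();F=(o['ee_pos'][0],o['ee_pos'][1],.26)
for n,s in(('top',a),('scene',b)):
    W=cloud(s);hsv=cv2.cvtColor(s['pixels'],cv2.COLOR_RGB2HSV)
    q=local(W[...,:2],*F);m=(q[...,0]>.02)&(q[...,0]<.14)&(abs(q[...,1])<.05)&(abs(W[...,2]-.126)<.02)
    P=np.c_[q[m],W[m][:,2]];print(n,m.sum())
    if m.sum()>20:
        for _ in range(3):
            A=np.c_[P[:,:2],np.ones(len(P))];c=np.linalg.lstsq(A,P[:,2],rcond=None)[0];r=P[:,2]-A@c;P=P[abs(r)<.003]
        print('slopes,z@x=0',c, 'x rng',P[:,0].min(),P[:,0].max(),'y',P[:,1].min(),P[:,1].max())
cv2.imwrite('pics/ins1.png',cv2.resize(np.hstack([a['pixels'][180:330,180:330,::-1],b['pixels'][180:330,150:300,::-1]]),(800,400),interpolation=cv2.INTER_CUBIC))
```

```text
t 21.4 at [0.475  0.1374 0.1195] psi 1.832 F [ 0.2  0.2 -1.8] w 0.023 tilt [-0. -0. -1.]
off [0.06, 0.11, -0.05] turn 0.001 rows>=0.0
off [0.06, 0.11, 4.5] turn 0.001 rows>=0.9
top 148
slopes,z@x=0 [-0.0165437  -0.00189217  0.12453187] x rng 0.10912960335506293 0.12213446074468887 y -0.0344135411914189 0.03323532086373933
scene 271
slopes,z@x=0 [-0.01988732 -0.00322533  0.12258587] x rng 0.02265711887689224 0.12378845091096738 y -0.03501840328708249 0.03592110117438638
```

View pics/ins1.png

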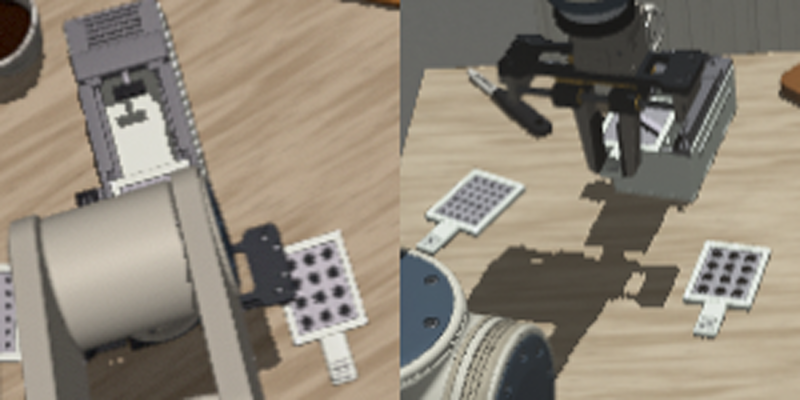

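apply_moves:
  commands:
    - {"offset": [1.5,0.1,0],"turn": 0}
    - {"offset": [2.5,0.1,1],"turn": 0}
    - {"offset": [2.5,0.1,3],"turn": 0}
    - {"offset": [2.5,0.1,4.2],"turn": 0}
    - {"offset": [2.5,0.1,4.2],"turn": 0}
    - {"offset": [2.5,0.1,4.2],"turn": 0}
    - {"offset": [2,0.1,4.2],"turn": 0}
    - {"offset": [1.5,0.1,4.2],"turn": 0}
    - {"offset": [1,0.1,4.2],"turn": 0}
    - {"offset": [0.5,0.1,4.2],"turn": 0}
    - {"offset": [0,0.1,4.2],"turn": 0}
    - {"offset": [-0.5,0.1,4.2],"turn": 0}
    - {"offset": [-0.5,0.1,4.2],"turn": 0}

```text
time_s: 22.85
ee_pos: [0.4804, 0.1408, 0.0778]
ee_rot: [-0.13, 0.991, 0.0, 0.001]
wrist_force: [0.9, 0.4, 0.4]
width: 0.0231
finger_force: 45.0
```

Run:
```python
from h import *
h=math.pi/2
o=readout.observe();print(local(np.array(o['ee_pos'][:2]),*BOX))
plan(fr(BOX,-.098,0,.0775,h),exact=True)
```

```text
[-0.16128846  0.00074516]
t 22.9 at [0.4804 0.1408 0.0778] psi 1.832 F [0.9 0.4 0.4] w 0.0231 tilt [ 0.001  0.    -1.   ]
off [-6.33, -0.08, 0.04] turn 0.001 rows>=1.3
```

apply_moves:
  commands:
    - {"offset": [-0.5,0,0],"turn": 0}
    - {"offset": [-1,0,0],"turn": 0}
    - {"offset": [-1.5,0,0],"turn": 0}
    - {"offset": [-2,0,0],"turn": 0}
    - {"offset": [-2,0,0],"turn": 0}

```text
time_s: 23.35
ee_pos: [0.4996, 0.1459, 0.0777]
ee_rot: [-0.13, 0.991, 0.0, 0.001]
wrist_force: [0.9, 0.8, 0.5]
width: 0.0231
finger_force: 45.0
```

apply_moves:
  commands:
    - {"offset": [-0.5,0,0],"turn": 0}
    - {"offset": [-1,0,0],"turn": 0}
    - {"offset": [-1.5,0,0],"turn": 0}
    - {"offset": [-2,0,0],"turn": 0}
    - {"offset": [-2.5,0,0],"turn": 0}
    - {"offset": [-2.5,0,0],"turn": 0}

```text
time_s: 23.95
ee_pos: [0.5238, 0.1523, 0.0777]
ee_rot: [-0.13, 0.991, 0.0, 0.001]
wrist_force: [2.0, 1.0, -1.5]
width: 0.0231
finger_force: 45.0
```

apply_moves:
  commands:
    - {"offset": [-0.5,0,0.05],"turn": 0}
    - {"offset": [-1,0,0.1],"turn": 0}
    - {"offset": [-1.5,0,0.15],"turn": 0}
    - {"offset": [-2,0,0.15],"turn": 0}
    - {"offset": [-2,0,0.15],"turn": 0}

```text
time_s: 24.45
ee_pos: [0.5431, 0.1575, 0.0762]
ee_rot: [-0.13, 0.991, 0.0, 0.001]
wrist_force: [0.8, 0.7, 0.2]
width: 0.0231
finger_force: 45.0
```

apply_moves:
  commands:
    - {"offset": [-0.3,0,0],"turn": 0}
    - {"offset": [-0.6,0,0],"turn": 0}
    - {"offset": [-0.9,0,0],"turn": 0}
    - {"offset": [-1.2,0,0],"turn": 0}
    - {"offset": [-1.5,0,0],"turn": 0}
    - {"offset": [-1.5,0,0],"turn": 0}

```text
time_s: 25.05
ee_pos: [0.555, 0.1607, 0.0754]
ee_rot: [-0.13, 0.991, -0.0, -0.002]
wrist_force: [-5.9, -0.6, 0.3]
width: 0.0233
finger_force: 45.0
```

apply_moves:
  commands:
    - {"offset": [-0.2,0,0],"turn": 0}
    - {"offset": [-0.4,0,0],"turn": 0}
    - {"offset": [-0.6,0,0],"turn": 0}
    - {"offset": [-0.6,0,0],"turn": 0}

```text
time_s: 25.45
ee_pos: [0.5604, 0.1621, 0.0753]
ee_rot: [-0.13, 0.991, -0.0, -0.002]
wrist_force: [-5.8, -0.7, 0.9]
width: 0.0233
finger_force: 45.0
```

apply_moves:
  commands:
    - {"offset": [-0.2,0,0],"turn": 0}
    - {"offset": [-0.3,0,0],"turn": 0}
    - {"offset": [-0.3,0,0],"turn": 0}

```text
time_s: 25.75
ee_pos: [0.5631, 0.1628, 0.0752]
ee_rot: [-0.13, 0.991, -0.0, -0.002]
wrist_force: [-6.1, -1.0, -0.2]
width: 0.023
finger_force: 45.0
```

apply_moves:
  commands:
    - {"offset": [-0.1,0,0],"turn": 0}
    - {"offset": [-0.2,0,0],"turn": 0}
    - {"offset": [-0.2,0,0],"turn": 0}

```text
time_s: 26.05
ee_pos: [0.5648, 0.1633, 0.0752]
ee_rot: [-0.13, 0.991, -0.0, -0.003]
wrist_force: [-7.3, -1.8, 0.4]
width: 0.023
finger_force: 45.0
```

apply_moves:
  commands:
    - {"offset": [-0.1,0,0],"turn": 0}
    - {"offset": [-0.2,0,0],"turn": 0}
    - {"offset": [-0.2,0,0],"turn": 0}

```text
time_s: 26.35
ee_pos: [0.5658, 0.1636, 0.0748]
ee_rot: [-0.13, 0.991, -0.0, -0.004]
wrist_force: [-9.3, -1.4, -0.3]
width: 0.0229
finger_force: 45.0
```

apply_moves:
  commands:
    - {"offset": [0.3,0,0],"turn": 0}
    - {"offset": [0.4,0,0],"turn": 0}
    - {"offset": [0.4,0,0],"turn": 0}

```text
time_s: 26.65
ee_pos: [0.5628, 0.1627, 0.0752]
ee_rot: [-0.13, 0.991, -0.0, -0.002]
wrist_force: [-6.9, -1.9, 0.2]
width: 0.0228
finger_force: 45.0
```

apply_moves:
  commands:
    - {"offset": [0,0,0],"turn": 0}
    - {"offset": [0,0,0],"turn": 0}
    - {"offset": [0,0,0],"turn": 0}
    - {"offset": [0,0,0],"turn": 0}
    - {"offset": [0,0,-4],"turn": 0}
    - {"offset": [0,0,-8],"turn": 0}
    - {"offset": [0,-5,-9],"turn": 0}
    - {"offset": [0,-10,-9],"turn": 0}
    - {"offset": [0,-15,-9],"turn": 0}
    - {"offset": [0,-20,-9],"turn": 0}
    - {"offset": [0,-20,-9],"turn": 0}
    - {"offset": [0,-20,-9],"turn": 0}
    - {"offset": [0,-20,-9],"turn": 0}
  hand: 0.5

```text
time_s: 27.95
ee_pos: [0.6166, -0.0289, 0.166]
ee_rot: [-0.13, 0.991, 0.0, -0.0]
wrist_force: [-1.2, 0.0, 0.0]
width: 0.0458
finger_force: 0.0
```

Run:
```python
from h import *
plan()
t=snap('top');np.savez('top7.npz',**t)
for th in(140,150,160):
    r=fit_plate(t,.08,.636,.182,.26,thr=th);print('slic',r[0].round(4),round(r[1],4),local(r[0][:2],*BOX).round(4))
r=fit_plate(t,.008,.48,.335,0);print(r)
W=cloud(t);q=local(W[...,:2],*BOX);k=(np.abs(q[...,1]-.059)<.007)&(abs(q[...,0]+.054)<.009);print('pad z',np.median(W[k][:,2]))
k=(np.abs(q[...,1])<.008)&(abs(q[...,0]+.072)<.012);print('tongue z',np.median(W[k][:,2]))
rect(t,BOX,.08,-.11,.08,-.06,.08,'box7.png')
```

```text
t 27.9 at [ 0.6166 -0.0289  0.166 ] psi 1.832 F [-1.2  0.   0. ] w 0.0458 tilt [-0.  0. -1.]
slic [0.6368 0.1807 0.2672] 0.0337 [ 0.0001 -0.0009]
slic [0.6368 0.1809 0.2692] 0.0236 [ 0.0002 -0.0006]
slic [0.6366 0.1819 0.2741] 0.0229 [0.0002 0.0004]
(array([ 0.48284998,  0.33517551, -0.00240668]), np.float64(0.005035702715799398), 1246)
pad z 0.08813581988401722
tongue z 0.07900415283833484
```

View pics/box7.png

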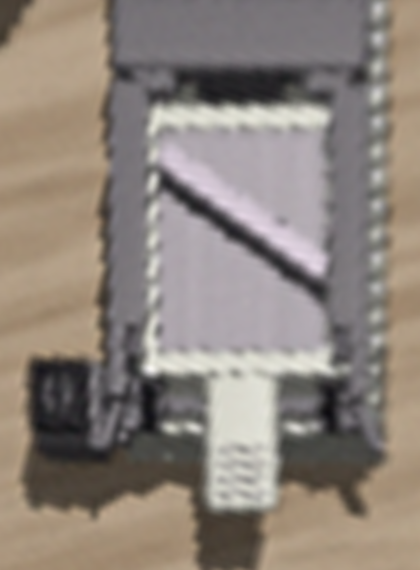

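Run:
```python
from h import *
for f in('top1','top7'):
    t=dict(np.load(f+'.npz'));W=cloud(t);q=local(W[...,:2],*BOX);k=(np.abs(q[...,1]-.059)<.007)&(abs(q[...,0]+.054)<.009);print('pad z',np.median(W[k][:,2]))
h=math.pi/2;S=(.4829,.3352,-.001)
plan(fr(S,-.072,0,.13,h),fr(S,-.072,0,.0025,h),exact=True)
```

```text
pad z 0.0885261103190363
pad z 0.08813581988401722
t 28.0 at [ 0.6165 -0.0285  0.166 ] psi 1.833 F [-0.7  0.7  0.8] w 0.0458 tilt [-0.  0. -1.]
off [10.43, 40.47, 3.62] turn 0.263 rows>=8.4
off [10.43, 40.46, 16.37] turn 0.263 rows>=2.6
```

apply_moves:
  commands:
    - {"offset": [10.4,40.5,2],"turn": 0.26}
    - {"offset": [10.4,40.5,2],"turn": 0.26}
    - {"offset": [10.4,40.5,2],"turn": 0.26}
    - {"offset": [10.4,40.5,2],"turn": 0.26}
    - {"offset": [10.4,40.5,2],"turn": 0.26}
    - {"offset": [10.4,40.5,2],"turn": 0.26}
    - {"offset": [10.4,40.5,2],"turn": 0.26}
    - {"offset": [10.4,40.5,2],"turn": 0.26}
    - {"offset": [10.4,40.5,2],"turn": 0.26}
    - {"offset": [10.4,40.5,2],"turn": 0.26}
    - {"offset": [10.4,40.5,6],"turn": 0.26}
    - {"offset": [10.4,40.5,10],"turn": 0.26}
    - {"offset": [10.4,40.5,13],"turn": 0.26}
    - {"offset": [10.4,40.5,14],"turn": 0.26}
    - {"offset": [10.4,40.5,14],"turn": 0.26}
    - {"offset": [10.4,40.5,14],"turn": 0.26}

```text
time_s: 29.6
ee_pos: [0.4125, 0.3349, 0.0272]
ee_rot: [-0.001, 1.0, 0.0, 0.0]
wrist_force: [-0.8, 0.2, 0.7]
width: 0.0462
finger_force: 0.0
```

Run:
```python
from h import *
t=snap('scene')
h=math.pi/2;S=(.4829,.3352,-.001)
plan(fr(S,-.072,0,.0025,h),exact=True)
W=cloud(t);hsv=cv2.cvtColor(t['pixels'],cv2.COLOR_RGB2HSV)
m=(abs(W[...,2]-.008)<.006)&(hsv[...,2]>140)&(hsv[...,1]<45)&(np.hypot(W[...,0]-.48,W[...,1]-.33)<.12)
print(m.sum(),W[m][:,:2].mean(0)); t1=dict(np.load('scene1.npz'));W=cloud(t1);hsv=cv2.cvtColor(t1['pixels'],cv2.COLOR_RGB2HSV)
m=(abs(W[...,2]-.008)<.006)&(hsv[...,2]>140)&(hsv[...,1]<45)&(np.hypot(W[...,0]-.48,W[...,1]-.33)<.12)
print(m.sum(),W[m][:,:2].mean(0))
```

```text
t 29.6 at [0.4128 0.3352 0.0275] psi 1.572 F [-0.6  0.5 -0. ] w 0.0458 tilt [ 0.002  0.001 -1.   ]
off [0.19, 0.01, 2.5] turn 0.002 rows>=0.5
226 [0.47632706 0.32639686]
420 [0.46449139 0.33600821]
```

apply_moves:
  commands:
    - {"offset": [0.1,0,1],"turn": 0}
    - {"offset": [0.1,0,2],"turn": 0}
    - {"offset": [0.1,0,2.4],"turn": 0}
    - {"offset": [0.1,0,2.4],"turn": 0}
    - {"offset": [0.1,0,2.4],"turn": 0}

```text
time_s: 30.15
ee_pos: [0.4107, 0.3345, 0.0019]
ee_rot: [-0.001, 1.0, -0.0, -0.0]
wrist_force: [0.3, 0.0, -0.9]
width: 0.0463
finger_force: 0.0
```

apply_moves:
  commands:
    - {"offset": [0,0,0],"turn": 0}
    - {"offset": [0,0,0],"turn": 0}
    - {"offset": [0,0,0],"turn": 0}
    - {"offset": [0,0,0],"turn": 0}
    - {"offset": [0,0,0],"turn": 0}
    - {"offset": [0,0,0],"turn": 0}
  hand: 0.0

```text
time_s: 30.75
ee_pos: [0.411, 0.3347, 0.0023]
ee_rot: [-0.001, 1.0, 0.0, 0.0]
wrist_force: [-1.1, 0.2, 2.7]
width: 0.0232
finger_force: 45.0
```

Run:
```python
from h import *
h=math.pi/2
o=readout.observe();x,y=o['ee_pos'][:2]
T=lambda z:fr(CAD,-.072-.006,.005,z,h)
plan((x,y,.16,1.57),T(.16),T(.035),T(.026),exact=True)
```

```text
t 30.8 at [0.411  0.3347 0.0023] psi 1.572 F [-1.1  0.2  2.7] w 0.0232 tilt [ 0.  0. -1.]
off [-0.0, 0.0, -15.77] turn 0.002 rows>=3.2
off [-5.17, -59.42, -15.79] turn 0.6 rows>=11.9
off [-5.17, -59.43, -3.29] turn 0.6 rows>=2.5
off [-5.17, -59.43, -2.39] turn 0.6 rows>=0.2
```

apply_moves:
  commands:
    - {"offset": [0,0,-3],"turn": 0}
    - {"offset": [0,0,-8],"turn": 0}
    - {"offset": [0,0,-13],"turn": 0}
    - {"offset": [0,-2,-15.8],"turn": 0}
    - {"offset": [-0.5,-6,-15.8],"turn": 0.1}
    - {"offset": [-1,-10,-15.8],"turn": 0.2}
    - {"offset": [-1.5,-15,-15.8],"turn": 0.3}
    - {"offset": [-2,-20,-15.8],"turn": 0.4}
    - {"offset": [-2.5,-25,-15.8],"turn": 0.5}
    - {"offset": [-3,-30,-15.8],"turn": 0.6}
    - {"offset": [-3.5,-35,-15.8],"turn": 0.6}
    - {"offset": [-4,-40,-15.8],"turn": 0.6}
    - {"offset": [-4.5,-45,-15.8],"turn": 0.6}
    - {"offset": [-5,-50,-15.8],"turn": 0.6}
    - {"offset": [-5.2,-55,-15.8],"turn": 0.6}
    - {"offset": [-5.2,-58,-15.8],"turn": 0.6}
    - {"offset": [-5.2,-59.4,-15.8],"turn": 0.6}
    - {"offset": [-5.2,-59.4,-15.8],"turn": 0.6}
    - {"offset": [-5.2,-59.4,-15.8],"turn": 0.6}

```text
time_s: 32.65
ee_pos: [0.4631, -0.2582, 0.1597]
ee_rot: [0.295, 0.955, 0.0, -0.001]
wrist_force: [-0.5, 0.7, -1.5]
width: 0.0228
finger_force: 45.0
```

Run:
```python
from h import *
h=math.pi/2
T=lambda z:fr(CAD,-.072-.006,.005,z,h)
plan(T(.035),T(.026),exact=True)
o=readout.observe();F=(o['ee_pos'][0],o['ee_pos'][1],CAD[2])
for n in('top','scene'):
    s=snap(n);W=cloud(s);q=local(W[...,:2],*F);m=(q[...,0]>.02)&(q[...,0]<.14)&(abs(q[...,1])<.05)&(abs(W[...,2]-.166)<.015)
    P=np.c_[q[m],W[m][:,2]]
    if m.sum()>40:
        for _ in range(3):
            A=np.c_[P[:,:2],np.ones(len(P))];c=np.linalg.lstsq(A,P[:,2],rcond=None)[0];r=P[:,2]-A@c;P=P[abs(r)<.003]
        print(n,m.sum(),c,P.min(0),P.max(0))
```

```text
t 32.6 at [ 0.4631 -0.2582  0.1597] psi 0.972 F [-0.5  0.7 -1.5] w 0.0228 tilt [-0.001  0.001 -1.   ]
off [-0.11, -0.1, 12.47] turn -0.0 rows>=2.5
off [-0.11, -0.1, 13.37] turn -0.0 rows>=0.2
scene 404 [-0.00618192 -0.02318402  0.16331746] [ 0.02070245 -0.03519453  0.16022212] [0.11689851 0.01048144 0.16617666]
```

apply_moves:
  commands:
    - {"offset": [-0.1,-0.1,4],"turn": 0}
    - {"offset": [-0.1,-0.1,8],"turn": 0}
    - {"offset": [-0.1,-0.1,11],"turn": 0}
    - {"offset": [-0.1,-0.1,12.5],"turn": 0}
    - {"offset": [-0.1,-0.1,13.2],"turn": 0}
    - {"offset": [-0.1,-0.1,13.4],"turn": 0}
    - {"offset": [-0.1,-0.1,13.4],"turn": 0}

```text
time_s: 33.45
ee_pos: [0.4643, -0.2604, 0.0267]
ee_rot: [0.295, 0.956, -0.0, 0.0]
wrist_force: [0.1, -0.9, -1.3]
width: 0.023
finger_force: 45.0
```

apply_moves:
  commands:
    - {"offset": [0,0,0],"turn": 0}
    - {"offset": [0,0,0],"turn": 0}
    - {"offset": [0,0,0],"turn": 0}
    - {"offset": [0,0,0],"turn": 0}
    - {"offset": [0,0,-5],"turn": 0}
    - {"offset": [0,0,-10],"turn": 0}
    - {"offset": [0,0,-12],"turn": 0}
    - {"offset": [0,0,-12],"turn": 0}
    - {"offset": [0,0,-12],"turn": 0}
  hand: 0.5

```text
time_s: 34.35
ee_pos: [0.4637, -0.2608, 0.1461]
ee_rot: [0.295, 0.955, -0.0, 0.0]
wrist_force: [-0.0, -0.2, -0.3]
width: 0.046
finger_force: 0.0
```

Run:
```python
from h import *
h=math.pi/2;t=dict(np.load('top4.npz'))
S=(.499,.029,.276)
plan(fr(S,-.072,0,.12,h),fr(S,-.072,0,.0025,h),exact=True)
```

```text
t 34.4 at [ 0.4637 -0.2608  0.1461] psi 0.972 F [-0.  -0.2 -0.3] w 0.046 tilt [ 0.001 -0.    -1.   ]
off [18.04, 20.4, 2.6] turn -0.875 rows>=5.9
off [18.04, 20.4, 14.35] turn -0.875 rows>=2.4
```

apply_moves:
  commands:
    - {"offset": [18,20.4,2],"turn": -0.87}
    - {"offset": [18,20.4,2],"turn": -0.87}
    - {"offset": [18,20.4,2],"turn": -0.87}
    - {"offset": [18,20.4,2],"turn": -0.87}
    - {"offset": [18,20.4,2],"turn": -0.87}
    - {"offset": [18,20.4,2],"turn": -0.87}
    - {"offset": [18,20.4,2],"turn": -0.87}
    - {"offset": [18,20.4,2],"turn": -0.87}
    - {"offset": [18,20.4,7],"turn": -0.87}
    - {"offset": [18,20.4,11],"turn": -0.87}
    - {"offset": [18,20.4,12],"turn": -0.87}
    - {"offset": [18,20.4,12],"turn": -0.87}
    - {"offset": [18,20.4,12],"turn": -0.87}

```text
time_s: 35.65
ee_pos: [0.4309, 0.0086, 0.0269]
ee_rot: [-0.134, 0.991, -0.0, 0.0]
wrist_force: [0.4, 0.4, -0.3]
width: 0.0458
finger_force: 0.0
```

Run:
```python
from h import *
h=math.pi/2
S=(.499,.029,.276)
plan(fr(S,-.072,0,.0025,h),exact=True)
t=snap('top');np.savez('top8.npz',**t)
r=fit_plate(t,.029,.52,-.305,-.6);print(r[0],r[1],local(r[0][:2],*CAD))
rect(t,CAD,.029,-.115,.06,-.05,.075,'cad8.png',1.2)
```

```text
t 35.6 at [0.4309 0.0086 0.0269] psi 1.84 F [ 0.4  0.4 -0.3] w 0.0458 tilt [ 0.001 -0.    -1.   ]
off [0.09, 0.11, 2.44] turn -0.007 rows>=0.5
[ 0.52377651 -0.30044567 -0.61071843] 0.0075022717160405554 [-0.00504212  0.00522095]
```

View pics/cad8.png

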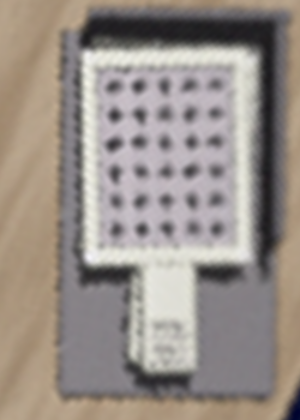

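apply_moves:
  commands:
    - {"offset": [0.1,0.1,1],"turn": 0}
    - {"offset": [0.1,0.1,2],"turn": 0}
    - {"offset": [0.1,0.1,2.4],"turn": 0}
    - {"offset": [0.1,0.1,2.4],"turn": 0}
    - {"offset": [0.1,0.1,2.4],"turn": 0}

```text
time_s: 36.2
ee_pos: [0.4288, 0.0099, 0.002]
ee_rot: [-0.135, 0.991, 0.0, -0.0]
wrist_force: [0.2, 0.0, -0.1]
width: 0.0459
finger_force: 0.0
```

apply_moves:
  commands:
    - {"offset": [0,0,0],"turn": 0}
    - {"offset": [0,0,0],"turn": 0}
    - {"offset": [0,0,0],"turn": 0}
    - {"offset": [0,0,0],"turn": 0}
    - {"offset": [0,0,0],"turn": 0}
    - {"offset": [0,0,0],"turn": 0}
  hand: 0.0

```text
time_s: 36.8
ee_pos: [0.429, 0.0099, 0.0022]
ee_rot: [-0.135, 0.991, -0.0, 0.0]
wrist_force: [-1.0, -0.1, 4.0]
width: 0.023
finger_force: 45.0
```

Run:
```python
from h import *
h=math.pi/2
o=readout.observe();x,y=o['ee_pos'][:2]
T=lambda z:fr(CAD,-.072-.006,.005,z,h)
plan((x,y,.13,1.84),T(.13),T(.034),exact=True)
```

```text
t 36.8 at [0.429  0.0099 0.0022] psi 1.842 F [-1.  -0.1  4. ] w 0.023 tilt [ 0.  0. -1.]
off [-0.0, -0.0, -12.78] turn 0.002 rows>=2.6
off [3.9, -26.88, -12.78] turn 0.87 rows>=5.8
off [3.91, -26.88, -3.18] turn 0.87 rows>=1.9
```

apply_moves:
  commands:
    - {"offset": [0,0,-3],"turn": 0}
    - {"offset": [0,0,-8],"turn": 0}
    - {"offset": [0,0,-12.8],"turn": 0}
    - {"offset": [0.5,-3,-12.8],"turn": 0.1}
    - {"offset": [1,-7,-12.8],"turn": 0.22}
    - {"offset": [1.5,-11,-12.8],"turn": 0.34}
    - {"offset": [2,-15,-12.8],"turn": 0.46}
    - {"offset": [2.5,-19,-12.8],"turn": 0.58}
    - {"offset": [3,-23,-12.8],"turn": 0.7}
    - {"offset": [3.5,-26,-12.8],"turn": 0.8}
    - {"offset": [3.9,-26.9,-12.8],"turn": 0.87}
    - {"offset": [3.9,-26.9,-12.8],"turn": 0.87}
    - {"offset": [3.9,-26.9,-12.8],"turn": 0.87}
    - {"offset": [3.9,-26.9,-9],"turn": 0.87}
    - {"offset": [3.9,-26.9,-6],"turn": 0.87}
    - {"offset": [3.9,-26.9,-4],"turn": 0.87}
    - {"offset": [3.9,-26.9,-3.2],"turn": 0.87}
    - {"offset": [3.9,-26.9,-3.2],"turn": 0.87}
    - {"offset": [3.9,-26.9,-3.2],"turn": 0.87}

```text
time_s: 38.7
ee_pos: [0.4639, -0.2595, 0.0349]
ee_rot: [0.294, 0.956, -0.0, 0.0]
wrist_force: [0.1, -0.2, -0.8]
width: 0.0231
finger_force: 45.0
```

apply_moves:
  commands:
    - {"offset": [0,0,0],"turn": 0}
    - {"offset": [0,0,0],"turn": 0}
    - {"offset": [0,0,0],"turn": 0}
    - {"offset": [0,0,0],"turn": 0}
    - {"offset": [0,0,-4],"turn": 0}
    - {"offset": [0,0,-7],"turn": 0}
    - {"offset": [0,0,-8],"turn": 0}
    - {"offset": [0,0,-8],"turn": 0}
    - {"offset": [0,0,-8],"turn": 0}
  hand: 0.5

```text
time_s: 39.6
ee_pos: [0.4628, -0.2594, 0.1132]
ee_rot: [0.295, 0.956, 0.0, -0.0]
wrist_force: [-1.0, -0.4, -1.1]
width: 0.0459
finger_force: 0.0
```

Run:
```python
from h import *
h=math.pi/2
plan(fr(CAD,-.09,.09,.11,h),fr(CAD,-.002,.085,.11,0),fr(CAD,-.002,.085,.0085,0),fr(CAD,-.002,.050,.0085,0))
```

```text
t 39.6 at [ 0.4628 -0.2594  0.1132] psi 0.972 F [-1.  -0.4 -1.1] w 0.0459 tilt [-0.001  0.    -1.   ]
off [1.15, 8.52, 0.33] turn -0.0 rows>=1.7
off [-7.65, 8.03, 0.32] turn 1.571 rows>=10.5
off [-7.66, 8.03, 10.47] turn 1.571 rows>=2.0
off [-7.66, 4.53, 10.47] turn 1.571 rows>=0.7
```

apply_moves:
  commands:
    - {"offset": [0.5,4.5,0],"turn": 0.14}
    - {"offset": [1,8.5,0],"turn": 0.28}
    - {"offset": [-3,8,0],"turn": 1.57}
    - {"offset": [-7,8,0],"turn": 1.57}
    - {"offset": [-7,8,0],"turn": 1.57}
    - {"offset": [-7,8,0],"turn": 1.57}
    - {"offset": [-7,8,0],"turn": 1.57}
    - {"offset": [-7,8,0],"turn": 1.57}
    - {"offset": [-7,8,0],"turn": 1.57}
    - {"offset": [-7,8,0],"turn": 1.57}
    - {"offset": [-7,8,0],"turn": 1.57}
    - {"offset": [-7,8,0],"turn": 1.57}
    - {"offset": [-7,8,0],"turn": 1.57}
    - {"offset": [-7,8,0],"turn": 1.57}
    - {"offset": [-7,8,5],"turn": 1.57}
    - {"offset": [-7,8,9],"turn": 1.57}
    - {"offset": [-7,8,10.4],"turn": 1.57}
    - {"offset": [-7,8,10.4],"turn": 1.57}
    - {"offset": [-7,8,10.4],"turn": 1.57}
  hand: 0.48

```text
time_s: 41.5
ee_pos: [0.5671, -0.2334, 0.0111]
ee_rot: [0.884, 0.468, 0.0, 0.0]
wrist_force: [0.7, 0.0, 0.5]
width: 0.0442
finger_force: 0.0
```

Run:
```python
from h import *
plan(fr(CAD,-.008,.085,.0085,0),fr(CAD,-.008,.047,.0085,0),fr(CAD,-.008,.045,.0085,0))
```

```text
t 41.5 at [ 0.5671 -0.2334  0.0111] psi -0.598 F [0.7 0.  0.5] w 0.0442 tilt [ 0.001 -0.    -1.   ]
off [0.0, -0.1, 0.26] turn 0.001 rows>=0.1
off [-3.8, -0.1, 0.26] turn 0.001 rows>=0.8
off [-4.0, -0.1, 0.26] turn 0.001 rows>=0.0
```

apply_moves:
  commands:
    - {"offset": [-0.5,0,0.2],"turn": 0}
    - {"offset": [-1,0,0.2],"turn": 0}
    - {"offset": [-1.5,0,0.2],"turn": 0}
    - {"offset": [-2,0,0.2],"turn": 0}
    - {"offset": [-2.5,0,0.2],"turn": 0}
    - {"offset": [-2.9,0,0.2],"turn": 0}
    - {"offset": [-3.2,0,0.2],"turn": 0}
    - {"offset": [-3.5,0,0.2],"turn": 0}
    - {"offset": [-3.8,0,0.2],"turn": 0}
    - {"offset": [-3.8,0,0.2],"turn": 0}

```text
time_s: 42.5
ee_pos: [0.5446, -0.2644, 0.008]
ee_rot: [0.884, 0.467, -0.0, -0.0]
wrist_force: [1.2, 0.7, 0.2]
width: 0.0438
finger_force: 0.5
```

apply_moves:
  commands:
    - {"offset": [-0.1,0,0],"turn": 0}
    - {"offset": [-0.2,0,0],"turn": 0}
    - {"offset": [-0.3,0,0],"turn": 0}
    - {"offset": [-0.3,0,0],"turn": 0}

```text
time_s: 42.9
ee_pos: [0.5436, -0.2664, 0.0081]
ee_rot: [0.884, 0.467, 0.0, -0.0]
wrist_force: [3.4, 5.7, -0.1]
width: 0.0441
finger_force: 2.7
```

apply_moves:
  commands:
    - {"offset": [-0.1,0,0],"turn": 0}
    - {"offset": [-0.2,0,0],"turn": 0}
    - {"offset": [-0.2,0,0],"turn": 0}
    - {"offset": [-0.2,0,0],"turn": 0}

```text
time_s: 43.3
ee_pos: [0.5437, -0.267, 0.0082]
ee_rot: [0.884, 0.467, 0.001, -0.0]
wrist_force: [7.7, 12.1, -1.2]
width: 0.0444
finger_force: 7.1
```

Run:
```python
from h import *
h=math.pi/2
o=readout.observe();print(local(np.array(o['ee_pos'][:2]),*CAD))
plan(fr(CAD,-.008,.08,.0085),fr(CAD,-.02,.08,.085),fr(CAD,-.125,.0,.085,h),fr(CAD,-.125,.0,.0085,h))
```

```text
[-0.0074002   0.04404917]
t 43.3 at [ 0.5437 -0.267   0.0082] psi -0.599 F [ 7.7 12.1 -1.2] w 0.0444 tilt [ 0.002  0.002 -1.   ]
off [3.6, -0.06, -0.02] turn -0.0 rows>=0.7
off [3.62, -1.25, -7.67] turn -0.0 rows>=1.5
off [-4.39, -11.75, -7.71] turn -1.571 rows>=10.5
off [-4.41, -11.76, -0.06] turn -1.571 rows>=1.5
```

apply_moves:
  commands:
    - {"offset": [3.5,0,0],"turn": 0}
    - {"offset": [3.5,-0.5,-4],"turn": 0}
    - {"offset": [3.5,-1,-8],"turn": 0}
    - {"offset": [0,-5,-8],"turn": -0.14}
    - {"offset": [-4.3,-6.4,-8],"turn": -1.57}
    - {"offset": [-4.3,-6.4,-8],"turn": -1.57}
    - {"offset": [-4.3,-6.4,-8],"turn": -1.57}
    - {"offset": [-4.3,-6.4,-8],"turn": -1.57}
    - {"offset": [-4.3,-6.4,-8],"turn": -1.57}
    - {"offset": [-4.3,-6.4,-8],"turn": -1.57}
    - {"offset": [-4.3,-6.4,-8],"turn": -1.57}
    - {"offset": [-4.3,-6.4,-8],"turn": -1.57}
    - {"offset": [-4.3,-6.4,-8],"turn": -1.57}
    - {"offset": [-4.3,-6.4,-8],"turn": -1.57}
    - {"offset": [-4.3,-6.4,-8],"turn": -1.57}
    - {"offset": [-4.3,-6.4,-8],"turn": -1.57}
    - {"offset": [-4.3,-6.4,-8],"turn": -1.57}
    - {"offset": [-4.3,-6.4,-8],"turn": -1.57}
    - {"offset": [-4.3,-6.4,-8],"turn": -1.57}
  hand: 0.35

```text
time_s: 45.2
ee_pos: [0.4649, -0.2682, 0.0881]
ee_rot: [0.295, 0.955, -0.0, -0.0]
wrist_force: [0.0, 0.1, 0.9]
width: 0.0319
finger_force: 0.0
```

Run:
```python
from h import *
h=math.pi/2
plan(fr(CAD,-.074,.002,.05,h),fr(CAD,-.074,.002,.0085,h),fr(CAD,-.055,.002,.0085,h))
for n in('scene',):
    s=snap(n)
    r=fit_plate(s,.037,.523,-.305,-.6,thr=140);print(n,r[0].round(4),r[1],local(r[0][:2],*CAD).round(4))
cv2.imwrite('pics/sc9.png',cv2.resize(s['pixels'][270:360,320:440,::-1],(800,600),interpolation=cv2.INTER_CUBIC))
```

```text
t 45.2 at [ 0.4649 -0.2682  0.0881] psi 0.971 F [0.  0.1 0.9] w 0.0319 tilt [-0. -0. -1.]
off [0.22, 0.32, 3.81] turn -0.001 rows>=0.8
off [0.22, 0.33, 7.96] turn -0.001 rows>=0.8
off [-1.68, 0.33, 7.96] turn -0.001 rows>=0.4
scene [ 0.5217 -0.3022 -0.6216] 0.053200314485249534 [-0.0057  0.0026]
```

View pics/sc9.png

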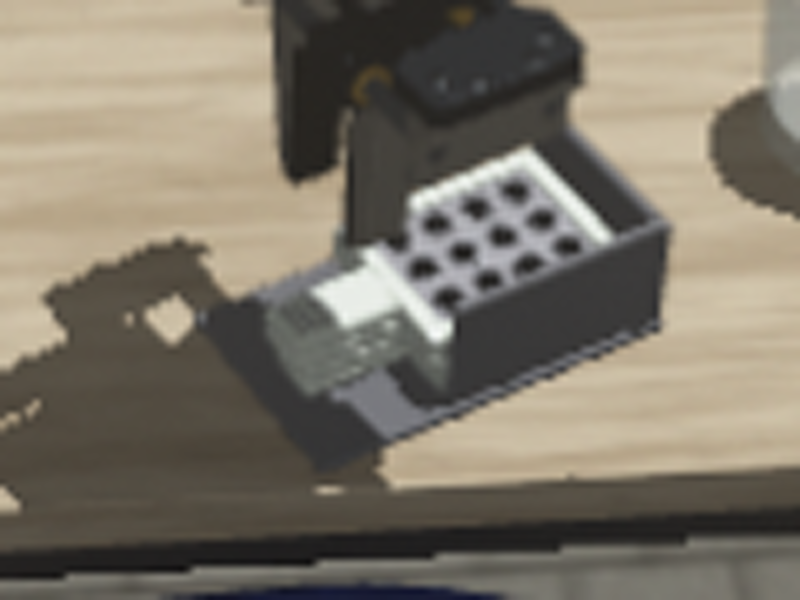

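apply_moves:
  commands:
    - {"offset": [0.2,0.3,2],"turn": 0}
    - {"offset": [0.2,0.3,4],"turn": 0}
    - {"offset": [0.2,0.3,5],"turn": 0}
    - {"offset": [0.2,0.3,5],"turn": 0}

```text
time_s: 45.65
ee_pos: [0.4641, -0.264, 0.0369]
ee_rot: [0.295, 0.955, 0.0, -0.001]
wrist_force: [-0.9, 0.1, 1.1]
width: 0.0319
finger_force: 0.0
```

apply_moves:
  commands:
    - {"offset": [0,0,1],"turn": 0}
    - {"offset": [0,0,2],"turn": 0}
    - {"offset": [0,0,2.8],"turn": 0}
    - {"offset": [0,0,2.9],"turn": 0}
    - {"offset": [0,0,2.9],"turn": 0}

```text
time_s: 46.15
ee_pos: [0.4648, -0.2644, 0.0088]
ee_rot: [0.295, 0.956, 0.0, -0.0]
wrist_force: [-0.2, -0.4, 0.3]
width: 0.0321
finger_force: 0.0
```

apply_moves:
  commands:
    - {"offset": [-0.3,0,0],"turn": 0}
    - {"offset": [-0.6,0,0],"turn": 0}
    - {"offset": [-0.9,0,0],"turn": 0}
    - {"offset": [-1.2,0,0],"turn": 0}
    - {"offset": [-1.5,0,0],"turn": 0}
    - {"offset": [-1.5,0,0],"turn": 0}

```text
time_s: 46.75
ee_pos: [0.4777, -0.2732, 0.0091]
ee_rot: [0.295, 0.956, -0.0, 0.0]
wrist_force: [-0.7, 0.1, -0.3]
width: 0.0322
finger_force: 0.0
```

apply_moves:
  commands:
    - {"offset": [-0.1,0,0],"turn": 0}
    - {"offset": [-0.2,0,0],"turn": 0}
    - {"offset": [-0.3,0,0],"turn": 0}
    - {"offset": [-0.3,0,0],"turn": 0}
    - {"offset": [-0.3,0,0],"turn": 0}

```text
time_s: 47.25
ee_pos: [0.48, -0.2748, 0.0091]
ee_rot: [0.295, 0.956, -0.0, 0.0]
wrist_force: [-0.4, 1.2, -0.6]
width: 0.0321
finger_force: 0.1
```

apply_moves:
  commands:
    - {"offset": [-0.1,0,0],"turn": 0}
    - {"offset": [-0.2,0,0],"turn": 0}
    - {"offset": [-0.2,0,0],"turn": 0}
    - {"offset": [-0.2,0,0],"turn": 0}

```text
time_s: 47.65
ee_pos: [0.4805, -0.2751, 0.0089]
ee_rot: [0.295, 0.955, 0.0, -0.001]
wrist_force: [-4.5, 3.5, 2.8]
width: 0.0325
finger_force: 2.5
```

apply_moves:
  commands:
    - {"offset": [-0.1,0,0],"turn": 0}
    - {"offset": [-0.2,0,0],"turn": 0}
    - {"offset": [-0.3,0,0],"turn": 0}
    - {"offset": [-0.3,0,0],"turn": 0}

```text
time_s: 48.05
ee_pos: [0.4805, -0.2752, 0.0086]
ee_rot: [0.295, 0.955, 0.001, -0.004]
wrist_force: [-10.8, 8.4, 10.7]
width: 0.0321
finger_force: 6.8
```

Run:
```python
from h import *
o=readout.observe();print(local(np.array(o['ee_pos'][:2]),*CAD),o['wrist_force'])
```

```text
[-0.05498251  0.00170592] [-10.84548781   8.40138519  10.69240496]
```

apply_moves:
  commands:
    - {"offset": [1,0,0],"turn": 0}
    - {"offset": [2.3,0,0],"turn": 0}
    - {"offset": [2.3,0,0],"turn": 0}
    - {"offset": [2.3,0,-4],"turn": 0}
    - {"offset": [2.3,0,-8],"turn": 0}
    - {"offset": [2.3,4,-10],"turn": 0}
    - {"offset": [2.3,9,-10],"turn": 0}
    - {"offset": [2.3,14,-10],"turn": 0}
    - {"offset": [2.3,19,-10],"turn": 0}
    - {"offset": [2.3,24,-10],"turn": 0}
    - {"offset": [2.3,24,-10],"turn": 0}
    - {"offset": [2.3,24,-10],"turn": 0}

```text
time_s: 49.25
ee_pos: [0.6007, -0.0654, 0.1089]
ee_rot: [0.294, 0.956, -0.0, 0.0]
wrist_force: [-0.7, 0.5, 0.3]
width: 0.032
finger_force: 0.0
```

Run:
```python
from h import *
t=snap('top');np.savez('top10.npz',**t);b=snap('scene')
for th in(150,165):
    r=fit_plate(t,.037,.525,-.307,-.6,thr=th);print(r[0].round(4),r[1],local(r[0][:2],*CAD).round(4))
r=fit_plate(t,.08,.636,.182,.26);print('slic',r[0].round(4),local(r[0][:2],*BOX).round(4))
rect(t,CAD,.037,-.115,.06,-.05,.075,'c10.png',1.2)
a=cv2.imread('pics/c10.png');c=cv2.resize(b['pixels'][275:350,335:435,::-1],(480,360),interpolation=cv2.INTER_CUBIC)
m=np.zeros((max(a.shape[0],360),a.shape[1]+480,3),np.uint8);m[:a.shape[0],:a.shape[1]]=a;m[:360,a.shape[1]:]=c;cv2.imwrite('pics/m10.png',m)
W=cloud(t);q=local(W[...,:2],*CAD);k=(abs(q[...,0])<.04)&(abs(q[...,1])<.03);P=np.c_[q[k],W[k][:,2]]
A=np.c_[P[:,:2],np.ones(len(P))];print(np.linalg.lstsq(A,P[:,2],rcond=None)[0])
```

```text
[ 0.5246 -0.3081 -0.6038] 0.005983169130623514 [ 0.     -0.0006]
[ 0.5248 -0.3081 -0.6028] 0.006942369949868694 [ 0.0001 -0.0005]
slic [0.6367 0.1816 0.2757] [0.0003 0.    ]
[-0.00471308  0.00158285  0.03529575]
```

View pics/m10.png

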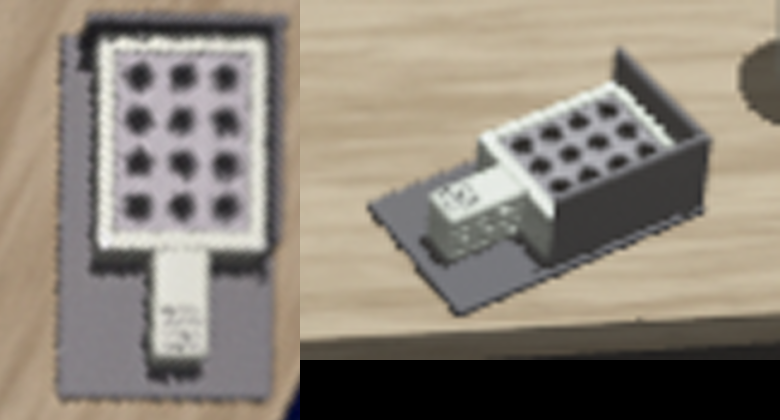

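```bash
python3 -c "
from h import *
print(manip.hand_in())"
```

```text
the job is handed in; nothing more can be done
None
```

I handed the job in, though hand-in returned no verdict. The slicing plate measured 0.3 mm or less from its seat, with the catch pad back up. The other four plates (fine, comb, points, coarse) are stacked in the caddy with tongues toward the open end. The top (coarse) plate measured within 1 mm of both walls; I checked the three below it only by eye and by how the tapping pushes stopped.

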